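# Put the washed serving tools back on the carousel

### The arm

A 6-joint arm with a two-finger parallel gripper is mounted at the origin on a cart in front of the work surface, level with it; the furniture and walls round the work are solid. World frame = base frame: x ahead of the robot, y to its left, z up, the work surface at z = 0. Lengths are in m, angles in rad, forces in N, time in s.
With the tool pointing down it reaches from about 0.425 to 0.95 m from the base axis. Payload 3.5 kg.
Tool frame: the origin (TCP) lies at the very end of the fingers, on their centre line; the grasp point (between the pads) lies 19 mm behind it; z points along the fingers, y is the line along which they close (so a half turn about z gives the same grasp; the last joint's range is limited). The gripper opens to 85 mm and grips with 20 to 120 N. Pads are 22 mm wide; open, the fingers measure 114 mm over their backs; the gripper's body (76 mm by 85 mm) begins 54 mm behind the grasp point. The pads swing forward as they close: fully open they stand 13 mm farther back than shut.
Start: joints at [1.006, 0.286, 1.577, -0, 1.279, -0.15], TCP at [0.272, 0.618, 0.231] pointing down, gripper open.
Joint ranges: [-2.77, 2.77], [-0.9, 2.22], [0.21, 2.48], [-1.53, 4.67], [0.24, 2.81], [-2.84, 2.84]. Speed limits (rad/s): [2.79, 2.79, 3.14, 3.14, 3.14, 3.14].

### API

Orientations are given as a unit quaternion [x, y, z, w].
In Python, from plant import ctrl gives the robot as it stands.
- The arm moves only by the tool carry_out, never from a script. Its argument "deltas" is one flat list of numbers, 6 for each row, row after row: the shift along the tool's x, y, z in m, then the turn, a rotation vector about the tool's x, y, z in rad. A call has 1 to 5 rows; each row is the pose to reach, as a shift and turn from the pose commanded when the call began, along the tool's axes at that moment; what a row does not reach only later rows make up. A row lasts 1/8 s, in which the tool goes at most 62.5 mm and 10.7 degrees, less where a joint would pass 70% of its speed; a pose out of reach is approached as far as the arm can. A call with a gripper value outside its range is refused whole. "grip" is the opening in per cent of the stroke, from 0 (shut) to 100 (fully open), set as the call begins (left out, the last holds). The fingers move at their own pace and stop on an object; "grip_force" is the grip in N (left out, the last holds). Time passes only in rows, so rows that repeat a pose let the fingers close. It gives the time, the measured TCP pose, the force, the opening and the grip force at its end, in the units of the state.
- ctrl.get_state(): the state, without advancing time (a new reading comes with each control period).
- ctrl.read_camera(name): name is "scene" or "top" or "wrist"; returns (picture, depth): 384x512x3 uint8, red, green, blue; 384x512 float32, m along the optical axis (not along the pixel's ray), 0 where there is no reading.
- ctrl.camera_model(name): a dict with "intrinsics" (3x3 intrinsics, pixels), "extrinsics" (4x4, takes a point from world to camera coordinates); the wrist camera has in their place "hand_eye" (4x4, takes a point from camera to tool coordinates, whose origin is the TCP and whose axes are the flange's). Camera axes: x right, y down, z forward; pixel columns grow to the right and rows downward; lengths in m; the calibration is good to about 2 mm. A picture is of the moment at which its call begins: read the wrist's pose just before it. camera_model takes no time and is no camera call.
- ctrl.sign_off(): hands the job in; it is judged then, once.
Trained networks look in the newest picture that a camera, given by its name, has taken for a name from the list of things; names that differ only in an ending like _2 or _b are one class to them, and where a whole thing is asked for, a point or a joint stands for the part that bears it (a point fixed in the world has none). Each returns a list of dicts, best first, with "score" (0 to 1); they miss things now and then, are a little off and sometimes report something else, mostly with a low value. They report only what shows in the picture. A call takes as long as a camera call.
- ctrl.find_in(camera, query): "uv" ([column, row] in pixels, amid what is visible of it).
The state is a dict: "time": time; "qpos": joint angles; "dq": joint speeds; "joint_efforts": joint torques, N m; "eef_pos": TCP position; "tcp_rot": TCP orientation; "contact_force": force on the tool from outside, world axes, zero at the start; "wrist_torque": the same for the moment, N m; "opening": opening from 0.0 (shut) to 1.0 (fully open); "finger_force": force on a finger pad.
Only numpy, scipy, OpenCV 4.12 (cv2) and the standard library are available. Lean on these libraries where they do the work, as an engineer would, in place of code of your own. Each camera call takes 0.05 s, during which the arm holds its last target. There are 200 camera calls.

### The job

Put the washed serving tools on the drying mat away on the utensil carousel. First clear its front: keep the tall oil bottle upright on the worktop and slide it to the left, pushing it low down, until it stands well to the left of the carousel (its middle at least 16 cm to the left of the column), not back toward you. Then turn the carousel to bring free hooks round to the front, and hang each tool by its eye, one to a hook, so that it hangs freely without swinging much; leave the mill, the spice jars and the mug alone.

Things in the scene. Friction and masses are not known exactly. Their poses are not given: they have to be found in the camera images.
- stand: Foot of the utensil carousel: round weighted steel foot, 160 mm across, 14 mm high at the rim, with a 17 mm column up the middle; fixed to the worktop. Origin: on the turning axis at worktop height; axes parallel to the world's (-x is the front, toward the robot).
- crown (a joint): Turning angle of the carousel's crown about the vertical axis (rad), anticlockwise seen from above is positive, no stops within reach. It turns stiffly (about 0.08 N m) and stays where it is left. At 0 the front (-x) lies midway between hook0 and hook1; hook k then stands (k - 0.5) x 60 degrees anticlockwise of the front.
- cap (a point): Centre of the round black turning cap on top of the crown, on the axis, 332 mm above the worktop; the cap is 37 mm across, from 317 to 347 mm high. The hub and hook arms below it reach up to 305 mm, the hook ends (105 mm from the axis) to 317 mm.
- hook0 (a point): Elbow (lowest point) of hook 0: 6 mm steel bar, level from the hub at 299 mm height to 64 mm from the axis, dipping to this point 87 mm from the axis and 286 mm high, then upturned for 32 mm, still outward, rising 55 degrees above level, to an 8.4 mm ball end. A hung eye rests here. Taken: the ladle hangs here and stays.
- hook1 (a point): Elbow (lowest point) of hook 1: 6 mm steel bar, level from the hub at 299 mm height to 64 mm from the axis, dipping to this point 87 mm from the axis and 286 mm high, then upturned for 32 mm, still outward, rising 55 degrees above level, to an 8.4 mm ball end. A hung eye rests here. Taken: the whisk hangs here and stays.
- hook2 (a point): Elbow (lowest point) of hook 2: 6 mm steel bar, level from the hub at 299 mm height to 64 mm from the axis, dipping to this point 87 mm from the axis and 286 mm high, then upturned for 32 mm, still outward, rising 55 degrees above level, to an 8.4 mm ball end. A hung eye rests here. Free at the start.
- hook3 (a point): Elbow (lowest point) of hook 3: 6 mm steel bar, level from the hub at 299 mm height to 64 mm from the axis, dipping to this point 87 mm from the axis and 286 mm high, then upturned for 32 mm, still outward, rising 55 degrees above level, to an 8.4 mm ball end. A hung eye rests here. Free at the start.
- hook4 (a point): Elbow (lowest point) of hook 4: 6 mm steel bar, level from the hub at 299 mm height to 64 mm from the axis, dipping to this point 87 mm from the axis and 286 mm high, then upturned for 32 mm, still outward, rising 55 degrees above level, to an 8.4 mm ball end. A hung eye rests here. Free at the start.
- hook5 (a point): Elbow (lowest point) of hook 5: 6 mm steel bar, level from the hub at 299 mm height to 64 mm from the axis, dipping to this point 87 mm from the axis and 286 mm high, then upturned for 32 mm, still outward, rising 55 degrees above level, to an 8.4 mm ball end. A hung eye rests here. Free at the start.
- mat: Grey ribbed drying mat, 250 x 310 x 3 mm, fixed; origin at the centre of its underside. The washed tools lie on it.
- turner: Slotted turner, 240 mm long, 90 g. Straight black grip 110 x 20 x 11 mm lying flat on the mat; at its +x end an oval eye of 4.4 mm wire in the plane of the grip, inside 26 x 20 mm, centre 72 mm from the origin. 54 mm wide blade at the -x end, cranked up slightly, to 160 mm from the origin. Origin under the middle of the grip; +x along the grip to the eye, +z up as it lies. May be absent.
- spoon: Serving spoon with a round 50 mm bowl, 227 mm long, 90 g. Straight black grip 110 x 20 x 11 mm lying flat on the mat; at its +x end an oval eye of 4.4 mm wire in the plane of the grip, inside 26 x 20 mm, centre 72 mm from the origin. Bowl, open upward, at the -x end, to 137 mm from the origin. Origin under the middle of the grip; +x along the grip to the eye, +z up as it lies. May be absent.
- fork: Serving fork with four prongs, 34 mm wide, 247 mm long, 90 g. Straight black grip 110 x 20 x 11 mm lying flat on the mat; at its +x end an oval eye of 4.4 mm wire in the plane of the grip, inside 26 x 20 mm, centre 72 mm from the origin. Prongs at the -x end, to 160 mm from the origin. Origin under the middle of the grip; +x along the grip to the eye, +z up as it lies. May be absent.
- palette: Palette knife, plain 30 mm blade, 255 mm long, 90 g. Straight black grip 110 x 20 x 11 mm lying flat on the mat; at its +x end an oval eye of 4.4 mm wire in the plane of the grip, inside 26 x 20 mm, centre 72 mm from the origin. Blade at the -x end, to 165 mm from the origin. Origin under the middle of the grip; +x along the grip to the eye, +z up as it lies. May be absent.
- turner_eye (a point): centre of the wire eye at the end of the grip of the turner.
- spoon_eye (a point): centre of the wire eye at the end of the grip of the spoon.
- fork_eye (a point): centre of the wire eye at the end of the grip of the fork.
- palette_eye (a point): centre of the wire eye at the end of the grip of the palette.
- oil_bottle: Tall green glass oil bottle, 76 mm across (too wide for most grippers) and 240 mm tall, 0.6 kg, straight-sided up to the shoulder; origin at the centre of its underside. Pushed higher than about 40 mm it may topple.
- pepper_mill: Small salt or pepper mill, 44 mm across, 90 mm tall; stands to the left of the carousel, loose, to be left alone. Origin at the underside.
- herb_jar: Spice jar with a red cap, 41 mm across, 105 mm tall; stands to the left of the carousel, loose, to be left alone. Origin at the underside.
- mug: White mug, 80 mm across, 95 mm tall, handle to its own -y; stands to the left of the carousel, loose, to be left alone. Origin at the underside.

How it is judged:
On the way, in this order (a step that is already met when the one before it is completed fails the run):
1. the oil bottle stands upright on the worktop, its middle at least 15 cm left of the carousel's column (y of oil_bottle in the frame of stand above 0.15 m and x of oil_bottle in the frame of stand above -0.24 m and angle between oil_bottle's own z axis and vertical below 0.05 rad and height (world z) of oil_bottle below 0.01 m), for 0.2 s.
2. after that, a free hook has been turned round to the front (to within about 35 degrees of -x) (x of any of hook2, hook3, hook4, hook5 in the frame of stand below -0.07 m), for 0.2 s.
At the end, for the whole second after the job is handed in: Bottle upright, over 150 mm left of the carousel axis, at most 240 mm nearer the robot than it; every tool present hangs (swinging under 0.3 m/s) with its eye within 22 mm of the elbow of a hook free at the start, within 0.35 rad of vertical, eye up, one tool to a hook (all of step 1 and (distance between turner_eye and hook2 below 0.022 m or distance between turner_eye and hook3 below 0.022 m or distance between turner_eye and hook4 below 0.022 m or distance between turner_eye and hook5 below 0.022 m) and angle between each of turner, spoon, fork, palette's own x axis and vertical below 0.35 rad and linear speed of each of turner, spoon, fork, palette below 0.3 m/s and (distance between spoon_eye and hook2 below 0.022 m or distance between spoon_eye and hook3 below 0.022 m or distance between spoon_eye and hook4 below 0.022 m or distance between spoon_eye and hook5 below 0.022 m) and (distance between fork_eye and hook2 below 0.022 m or distance between fork_eye and hook3 below 0.022 m or distance between fork_eye and hook4 below 0.022 m or distance between fork_eye and hook5 below 0.022 m) and (distance between palette_eye and hook2 below 0.022 m or distance between palette_eye and hook3 below 0.022 m or distance between palette_eye and hook4 below 0.022 m or distance between palette_eye and hook5 below 0.022 m) and distance between each of spoon_eye, fork_eye, palette_eye and turner_eye above 0.05 m and distance between each of fork_eye, palette_eye and spoon_eye above 0.05 m and distance between palette_eye and fork_eye above 0.05 m); the robot touches nothing.
It fails at once if the oil bottle is tipped over or leaned more than 0.35 rad (angle between oil_bottle's own z axis and vertical above 0.35 rad).
It fails at once if the oil bottle is lifted more than 25 mm off the worktop (height (world z) of oil_bottle above 0.025 m).
It fails at once if the mill, the jar or the mug is moved more than 30 mm (distance of any of pepper_mill, herb_jar, mug from where it was at the start of the episode above 0.03 m).
Of turner, spoon, fork, palette only 3 to 4 are there at a start; the rules pass over those that are not, and their reading is None.
At some moment in a run one of turner, spoon, fork, palette may be knocked a few centimetres aside while the robot is not near it.
It also fails if it takes over 210 s, if anything falls off the work surface, if the arm or the gripper's body presses on something with over 40 N, if the wrist force passes 120 N, or if a joint passes its speed limit or range.

## Working session

There is one attempt and no reset: what is moved stays moved. The work goes in short steps, Python scripts to look and compute and a tool call to move; the robot and the scene stay as the last step left them, time stands still between calls to the robot, and variables do not carry over. Pictures are saved under pics/ and viewed, at most 14 in all, crops included, and the job is handed in when it is done.

Besides the shell and the picture viewer there is one more tool, called as a command line: name --argument value ..., lists and objects as JSON in quotes. carry_out: Moves the arm, as the interface text tells. Its arguments: {"type":"object","properties":{"deltas":{"type":"array"},"grip":{"type":"number"},"grip_force":{"type":"number"}},"required":["deltas"]}

```bash
ls; mkdir -p pics
cat > h.py <<'E'
import numpy as np, cv2
from scipy.spatial.transform import Rotation as R
from plant import ctrl
np.set_printoptions(precision=4,suppress=True)
def cam(n):
    s=ctrl.get_state(); p,d=ctrl.read_camera(n); m=ctrl.camera_model(n); K=np.array(m["intrinsics"])
    if "extrinsics" in m: T=np.linalg.inv(np.array(m["extrinsics"]))
    else:
        W=np.eye(4); W[:3,:3]=R.from_quat(s["tcp_rot"]).as_matrix(); W[:3,3]=s["eef_pos"]; T=W@np.array(m["hand_eye"])
    return p,d,K,T
def cloud(d,K,T):
    v,u=np.mgrid[:d.shape[0],:d.shape[1]]
    P=np.stack([(u-K[0,2])/K[0,0]*d,(v-K[1,2])/K[1,1]*d,d],-1)@T[:3,:3].T+T[:3,3]
    P[d==0]=np.nan
    return P
def px(u,v,d,K,T,r=1):
    return np.nanmedian(cloud(d,K,T)[int(v)-r:int(v)+r+1,int(u)-r:int(u)+r+1].reshape(-1,3),0)
def ray_z(u,v,K,T,z):
    r=T[:3,:3]@np.linalg.solve(K,[u,v,1.]); return T[:3,3]+r*(z-T[2,3])/r[2]
def proj(P,K,T):
    c=np.linalg.inv(T)@np.append(P,1); q=K@c[:3]; return q[:2]/q[2]
def save(n,p): cv2.imwrite("pics/"+n,cv2.cvtColor(p,cv2.COLOR_RGB2BGR))
def st():
    s=ctrl.get_state(); print("t",round(s["time"],2),"pos",np.array(s["eef_pos"]),"R\n",R.from_quat(s["tcp_rot"]).as_matrix(),"\nq",np.array(s["qpos"]),"F",np.array(s["contact_force"]),"op",s["opening"],s["finger_force"]); return s
E
python3 - <<'E'
from h import *
st()
a=cam("top"); b=cam("scene")
save("top0.png",a[0]); save("scene0.png",b[0])
for n,c in (("top",a),("scene",b)):
    print(n,"cam at",c[3][:3,3])
    for q in ["stand","cap","hook0","hook2","turner","spoon","fork","palette","turner_eye","spoon_eye","fork_eye","palette_eye","oil_bottle","pepper_mill","herb_jar","mug"]:
        try:
            for r in ctrl.find_in(n,q)[:2]:
                print(q,round(r["score"],2),np.round(r["uv"]),px(*r["uv"],*c[1:]))
        except Exception as e: print(q,e)
E
```

```text
pics
t 0.0 pos [0.2716 0.6172 0.2299] R
 [[-0.9152  0.403  -0.0013]
 [ 0.403   0.9152 -0.002 ]
 [ 0.0004 -0.0024 -1.    ]] 
q [ 1.006   0.2872  1.5782  0.      1.2786 -0.15  ] F [0.6811 0.0197 0.3297] op 1.0024002863442207 0.0
top cam at [-0.1923 -0.4376  1.4715]
stand 0.84 [244. 184.] [0.6942 0.0512 0.0409]
stand 0.4 [291. 274.] [ 0.4395 -0.2694  0.0096]
cap 0.95 [248. 163.] [0.6976 0.0407 0.1708]
hook0 0.97 [245. 165.] [0.6241 0.009  0.2652]
hook2 0.97 [245. 165.] [0.6241 0.009  0.2652]
turner 0.95 [271. 273.] [ 0.4147 -0.199   0.0112]
turner 0.69 [291. 276.] [ 0.4287 -0.2699  0.0129]
spoon 0.9 [316. 282.] [ 0.4545 -0.3581  0.0131]
spoon 0.58 [245. 163.] [0.6214 0.0086 0.2781]
fork 0.6 [262. 241.] [ 0.5099 -0.1159  0.0109]
palette 0.79 [290. 275.] [ 0.4385 -0.2657  0.0125]
palette 0.46 [243. 161.] [0.6954 0.0535 0.1853]
turner_eye 0.75 [248. 161.] [ 0.6255 -0.0005  0.2925]
turner_eye 0.64 [273. 271.] [ 0.4193 -0.2089  0.0162]
spoon_eye 0.85 [316. 279.] [ 0.4615 -0.352   0.0116]
fork_eye 0.87 [256. 254.] [ 0.4504 -0.121   0.0136]
fork_eye 0.7 [290. 276.] [ 0.4287 -0.2699  0.0129]
pa
[... 879 characters left out ...]
[244. 314.] [ 0.4419 -0.2787  0.0115]
palette 0.52 [219. 271.] [ 0.4445 -0.1182  0.0119]
turner_eye 0.95 [220. 290.] [ 0.4177 -0.1842  0.0134]
spoon_eye 0.67 [285. 322.] [ 0.5312 -0.3539  0.0154]
fork_eye 0.67 [226. 269.] [ 0.4643 -0.1229  0.0151]
fork_eye 0.29 [264. 150.] [0.6514 0.0121 0.3008]
palette_eye 0.95 [241. 311.] [ 0.4419 -0.2669  0.0107]
palette_eye 0.5 [250. 295.] [ 0.4888 -0.2266  0.003 ]
oil_bottle 0.87 [212. 197.] [0.5067 0.0714 0.1332]
pepper_mill 0.65 [240. 168.] [0.6906 0.2494 0.0511]
herb_jar 0.73 [221. 272.] [ 0.4466 -0.1221  0.013 ]
herb_jar 0.65 [255. 164.] [0.7213 0.1911 0.095 ]
mug 0.96 [167. 189.] [0.4113 0.219  0.083 ]
mug 0.19 [288. 319.] [ 0.5396 -0.3521  0.0141]
```

Run:
```python
import cv2
a=cv2.imread("pics/top0.png"); cv2.imwrite("pics/top0c.png",cv2.resize(a[110:310,130:390],(780,600),interpolation=cv2.INTER_CUBIC))
a=cv2.imread("pics/scene0.png"); cv2.imwrite("pics/scene0c.png",cv2.resize(a[120:360,120:440],(800,600),interpolation=cv2.INTER_CUBIC))
```

```text
(no output)
```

View pics/top0c.png

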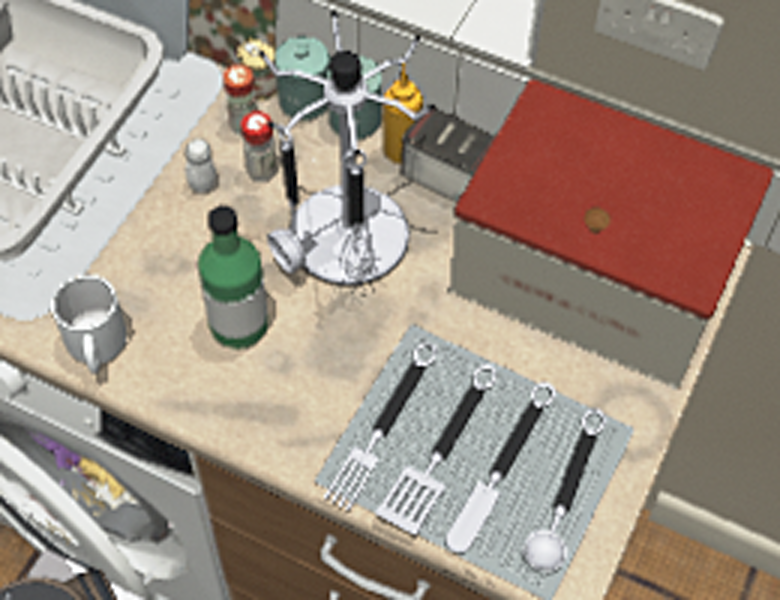

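View pics/scene0c.png

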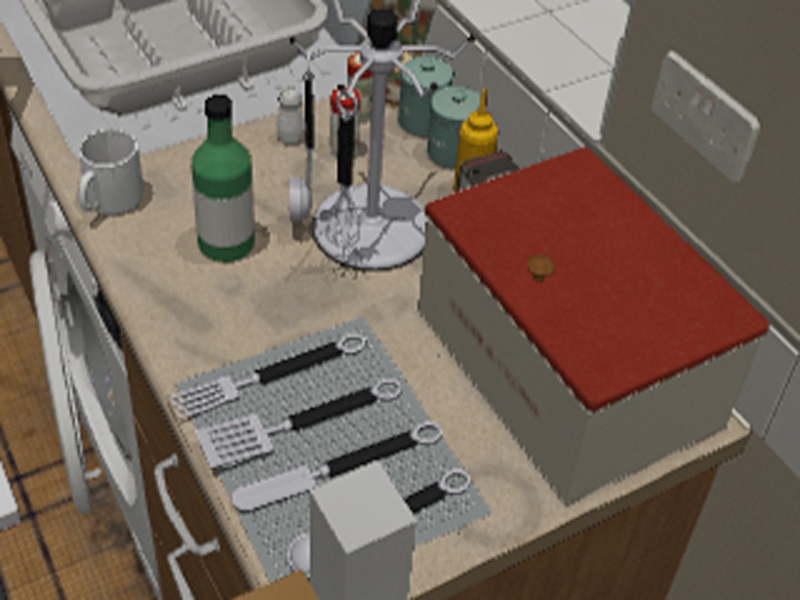

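Run:
```python
from h import *
from scipy.optimize import least_squares
a=cam("top"); b=cam("scene")
def tri(u,v):
    A=[];y=[]
    for (q,c) in ((u,a),(v,b)):
        r=c[3][:3,:3]@np.linalg.solve(c[2],[*q,1.]); r/=np.linalg.norm(r); M=np.eye(3)-np.outer(r,r); A.append(M); y.append(M@c[3][:3,3])
    return np.linalg.lstsq(np.vstack(A),np.hstack(y),rcond=None)[0]
print("cap tri",tri((245,133),(272.8,129)))
def circ(P):
    f=lambda p:np.hypot(P[:,0]-p[0],P[:,1]-p[1])-p[2]
    return least_squares(f,[*P[:,:2].mean(0),0.04],loss="soft_l1",f_scale=0.003).x
for n,c in (("top",a),("scene",b)):
    P=cloud(*c[1:]); I=c[0].astype(int); hsv=cv2.cvtColor(c[0],cv2.COLOR_RGB2HSV)
    z=P[...,2]
    def reg(x0,x1,y0,y1,z0,z1): return (P[...,0]>x0)&(P[...,0]<x1)&(P[...,1]>y0)&(P[...,1]<y1)&(z>z0)&(z<z1)
    for nm,r in dict(bottle=(.42,.6,0,.15,.03,.14),mug=(.33,.52,.18,.4,.05,.085),mill=(.62,.76,.21,.32,.02,.05),jar=(.66,.8,.13,.23,.02,.07),column=(.62,.76,-.02,.1,.05,.24)).items():
        Q=P[reg(*r)]; print(n,nm,len(Q),Q.min(0),Q.max(0),circ(Q))
    Q=P[reg(.58,.85,-.1,.16,.008,.03)]; print("foot",len(Q),Q.min(0),Q.max(0),Q[:,:2].mean(0))
    Q=P[reg(.6,.8,-.06,.12,.31,.36)]; print("cap",len(Q),Q.mean(0))
    m=(hsv[...,2]<75)&reg(.25,.62,-.45,-.05,-.01,.05)
    k,l,s_,ce=cv2.connectedComponentsWithStats(m.astype(np.uint8))
    for i in range(1,k):
        if s_[i,4]>25:
            Q=P[l==i]; ctr=Q.mean(0); w=np.linalg.svd(Q[:,:2]-ctr[:2])[2][0]; w*=np.sign(w[0]); e=(Q[:,:2]-ctr[:2])@w
            print(n,"grip",s_[i,4],ctr,"dir",w,"len",np.ptp(e),"eye",ctr[:2]+w*.072)
```

```text
cap tri [0.6976 0.0433 0.3388]
top bottle 358 [0.4713 0.0614 0.0304] [0.5996 0.1358 0.1398] [0.5434 0.1279 0.0712]
top mug 269 [0.3498 0.2127 0.0501] [0.5161 0.3992 0.0849] [0.4079 0.2575 0.0392]
top mill 57 [0.6614 0.2101 0.0228] [0.7266 0.2824 0.0497] [0.7558 0.3052 0.0965]
top jar 84 [0.7179 0.1819 0.0208] [0.7506 0.2207 0.0699] [0.74   0.2038 0.0204]
top column 217 [ 0.6201 -0.0197  0.0506] [0.6984 0.097  0.24  ] [0.6457 0.04   0.0485]
foot 889 [ 0.5947 -0.0642  0.008 ] [0.8494 0.151  0.0299] [0.7078 0.0412]
cap 138 [0.6939 0.0426 0.3357]
top grip 119 [ 0.5059 -0.1248  0.0131] dir [ 0.9997 -0.0253] len 0.11121511122237354 eye [ 0.5779 -0.1266]
top grip 120 [ 0.5105 -0.203   0.0134] dir [ 0.999 -0.044] len 0.10294903463933294 eye [ 0.5825 -0.2062]
top grip 121 [ 0.52   -0.2764  0.0137] dir [ 0.9988 -0.0493] len 0.10491568436354724 eye [ 0.5919 -0.2799]
top grip 127 [ 0.5148 -0.354   0.0138] dir [0.9982 0.06  ] len 0.11411925221818417 eye [ 0.5867 -0.3497]
scene bottle 634 [0.4743 0.0621 0.0301] [0.5999 0.1214 0.1397] [0.517  0.1136 0.0431]
scene mug 483 [0.3533 0.2106 0.05  ] [0.5
[... 347 characters left out ...]
0.0299] [0.7029 0.0371]
cap 198 [0.6965 0.0373 0.333 ]
scene grip 220 [ 0.5065 -0.1251  0.0128] dir [ 0.9996 -0.0288] len 0.10606054340605306 eye [ 0.5785 -0.1272]
scene grip 236 [ 0.5113 -0.2034  0.0131] dir [ 0.9997 -0.026 ] len 0.10627636418539158 eye [ 0.5833 -0.2052]
scene grip 242 [ 0.5206 -0.2767  0.0134] dir [ 0.9988 -0.0486] len 0.11038780743542867 eye [ 0.5925 -0.2802]
scene grip 36 [ 0.3869 -0.2162  0.0029] dir [ 0.9919 -0.1272] len 0.06705433771642108 eye [ 0.4583 -0.2253]
scene grip 109 [ 0.5468 -0.3527  0.0133] dir [0.9988 0.0481] len 0.04451853662977732 eye [ 0.6187 -0.3493]
scene grip 66 [ 0.5532 -0.4418 -0.0052] dir [1.    0.006] len 0.11981771491225734 eye [ 0.6252 -0.4414]
```

```bash
cat >> h.py <<'E'
def frame(z,y):
    z=np.array(z,float); z/=np.linalg.norm(z); y=np.array(y,float); y-=z*(y@z); y/=np.linalg.norm(y)
    return np.column_stack([np.cross(y,z),y,z])
def chain(*wps,start=None):
    "wps: (pos,R); prints delta rows for consecutive calls"
    s=ctrl.get_state(); p,Rm=start or (np.array(s["eef_pos"]),R.from_quat(s["tcp_rot"]).as_matrix())
    for q,Rq in wps:
        q=np.array(q,float); d=Rm.T@(q-p); w=R.from_matrix(Rm.T@Rq).as_rotvec()
        print(np.round(np.r_[d,w],3).tolist(),"rows",round(max(np.linalg.norm(d)/.0625,np.degrees(np.linalg.norm(w))/10.7),1))
        p,Rm=q,Rq
E
python3 - <<'E'
from h import *
print(np.array(ctrl.camera_model("wrist")["hand_eye"]))
t=np.radians(38); P=frame([0,np.sin(t),-np.cos(t)],[1,0,0])
D=frame([0,0,-1],[1,0,0]); s=ctrl.get_state(); R0=R.from_quat(s["tcp_rot"]).as_matrix()
chain(([.27,.617,.36],R0),([.45,.35,.36],frame([0,0,-1],[.95,.5,0])),([.51,.05,.36],D),([.51,-.05,.2],P),([.51,-.01,.018],P))
E
```

```text
[[ 0.0002 -0.9477 -0.3191  0.0812]
 [ 1.      0.0001  0.0005 -0.0003]
 [-0.0004 -0.3191  0.9477 -0.1414]
 [ 0.      0.      0.      1.    ]]
[0.002, -0.001, -0.129, 0.0, 0.0, 0.0] rows 2.1
[-0.272, -0.172, -0.0, 0.0, -0.0, 0.672] rows 5.2
[-0.293, -0.087, 0.0, 0.0, 0.0, 0.484] rows 4.9
[-0.1, 0.0, 0.16, 0.0, 0.663, 0.0] rows 3.6
[-0.081, 0.0, 0.168, 0.0, 0.0, 0.0] rows 3.0
```

Run:
```python
from h import *
t=np.radians(50); P=frame([0,np.sin(t),-np.cos(t)],[1,0,0])
D=frame([0,0,-1],[1,0,0])
chain(([.51,-.06,.2],P),([.51,-.01,.02],P),([.51,.08,.02],P),start=(np.array([.51,.05,.36]),D))
```

```text
[-0.11, 0.0, 0.16, 0.0, 0.873, 0.0] rows 4.7
[-0.106, 0.0, 0.154, 0.0, 0.0, 0.0] rows 3.0
[0.058, 0.0, 0.069, 0.0, 0.0, 0.0] rows 1.4
```

carry_out --deltas '[0.002, -0.001, -0.065, 0, 0, 0, 0.002, -0.001, -0.129, 0, 0, 0, 0.002, -0.001, -0.129, 0, 0, 0]' --grip 59 --grip_force 40

```text
time: 2.17
eef_pos: [0.2708, 0.6195, 0.3692]
tcp_rot: [0.206, 0.979, 0.007, 0.002]
contact_force: [-0.2, -0.4, -0.3]
opening: 0.593
finger_force: 0.0
```

carry_out --deltas '[-0.054, -0.034, 0, 0, 0, 0.134, -0.109, -0.069, 0, 0, 0, 0.269, -0.163, -0.103, 0, 0, 0, 0.403, -0.218, -0.138, 0, 0, 0, 0.538, -0.272, -0.172, 0, 0, 0, 0.672]'

```text
time: 2.8
eef_pos: [0.4448, 0.3565, 0.3595]
tcp_rot: [0.519, 0.855, -0.0, -0.0]
contact_force: [0.9, 0.5, -0.2]
opening: 0.592
finger_force: 0.0
```

carry_out --deltas '[-0.059, -0.017, 0, 0, 0, 0.097, -0.117, -0.035, 0, 0, 0, 0.194, -0.176, -0.052, 0, 0, 0, 0.29, -0.234, -0.07, 0, 0, 0, 0.387, -0.293, -0.087, 0, 0, 0, 0.484]'

```text
time: 3.42
eef_pos: [0.5033, 0.0567, 0.3597]
tcp_rot: [0.708, 0.706, -0.0, -0.0]
contact_force: [1.5, 0.1, -0.5]
opening: 0.59
finger_force: 0.0
```

Run:
```python
from h import *
st()
t=np.radians(50); P=frame([0,np.sin(t),-np.cos(t)],[1,0,0])
chain(([.51,-.06,.2],P),([.51,-.01,.02],P))
```

```text
t 3.42 pos [0.5033 0.0567 0.3597] R
 [[ 0.0031  1.     -0.0003]
 [ 1.     -0.0031  0.0001]
 [ 0.0001 -0.0003 -1.    ]] 
q [-0.0885 -0.1642  1.8186  0.0001  1.4875 -0.0855] F [ 1.5319  0.0926 -0.5239] op 0.589615134912208 0.0
[-0.117, 0.007, 0.16, 0.001, 0.873, -0.003] rows 4.7
[-0.106, 0.0, 0.154, 0.0, 0.0, 0.0] rows 3.0
```

carry_out --deltas '[-0.022, 0, 0.032, 0, 0.175, 0, -0.044, 0, 0.064, 0, 0.35, 0, -0.066, 0, 0.096, 0, 0.524, 0, -0.088, 0, 0.128, 0, 0.698, 0, -0.11, 0, 0.16, 0, 0.873, 0]'

```text
time: 4.05
eef_pos: [0.5035, -0.0527, 0.1997]
tcp_rot: [0.64, 0.64, 0.301, -0.299]
contact_force: [0.1, 0.4, -0.3]
opening: 0.59
finger_force: 0.0
```

carry_out --deltas '[-0.035, 0, 0.051, 0, 0, 0, -0.07, 0, 0.102, 0, 0, 0, -0.106, 0, 0.154, 0, 0, 0, -0.106, 0, 0.154, 0, 0, 0]'

```text
time: 4.55
eef_pos: [0.4989, 0.0015, 0.0157]
tcp_rot: [0.641, 0.639, 0.297, -0.305]
contact_force: [0.6, -1.1, 0.0]
opening: 0.588
finger_force: 0.0
```

Run:
```python
from h import *
st(); b=cam("scene"); save("s1.png",cv2.resize(b[0][120:360,80:400],(800,600)))
P=cloud(*b[1:]); hsv=cv2.cvtColor(b[0],cv2.COLOR_RGB2HSV)
m=(hsv[...,0]>50)&(hsv[...,0]<80)&(hsv[...,1]>120)&(P[...,0]<.65)&(P[...,2]>0); Q=P[m]; print(len(Q),Q.min(0),Q.max(0))
```

```text
t 4.55 pos [0.4989 0.0015 0.0157] R
 [[ 0.0082  0.9999 -0.0091]
 [ 0.6373  0.0018  0.7706]
 [ 0.7706 -0.0121 -0.6373]] 
q [-0.5527  0.4481  2.0337  0.7377  1.3173 -0.9906] F [ 0.6419 -1.0702  0.0213] op 0.5883858203064242 0.0
11 [0.5071 0.0752 0.1188] [0.6185 1.5314 0.2501]
```

View pics/s1.png

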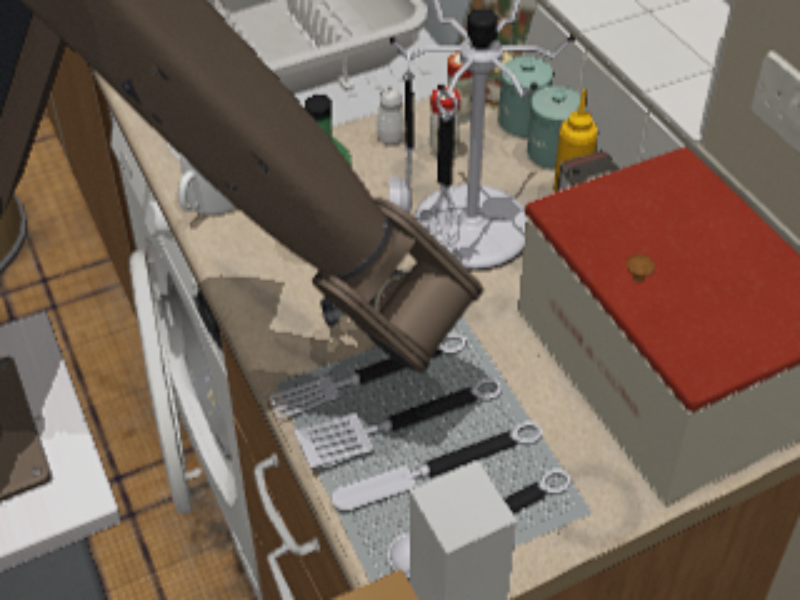

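carry_out --deltas '[0.0096, 0.008, 0.0115, 0, 0, 0, 0.0193, 0.01, 0.023, 0, 0, 0, 0.029, 0.01, 0.0345, 0, 0, 0, 0.0386, 0.01, 0.046, 0, 0, 0, 0.0482, 0.01, 0.0575, 0, 0, 0]'

```text
time: 5.22
eef_pos: [0.5134, 0.0747, 0.0204]
tcp_rot: [0.641, 0.641, 0.299, -0.299]
contact_force: [-0.1, 0.4, -0.9]
opening: 0.588
finger_force: 0.0
```

carry_out --deltas '[0.0064, 0, 0.0077, 0, 0, 0, 0.0129, 0, 0.0153, 0, 0, 0, 0.0193, 0, 0.023, 0, 0, 0, 0.0257, 0, 0.0306, 0, 0, 0, 0.0321, 0, 0.0383, 0, 0, 0]'

```text
time: 5.85
eef_pos: [0.5137, 0.1238, 0.0202]
tcp_rot: [0.641, 0.641, 0.299, -0.299]
contact_force: [0.2, -3.6, 0.9]
opening: 0.591
finger_force: 2.0
```

Run:
```python
from h import *
st()
for n in ("scene","top"):
    b=cam(n); 
    if n=="top": save("s2.png",cv2.resize(b[0][110:310,130:390],(780,600)))
    P=cloud(*b[1:]); hsv=cv2.cvtColor(b[0],cv2.COLOR_RGB2HSV)
    m=(hsv[...,0]>50)&(hsv[...,0]<85)&(hsv[...,1]>100)&(P[...,0]<.65)&(P[...,2]>0)&(P[...,1]<.4); Q=P[m]; print(n,len(Q),Q.min(0),Q.max(0),np.median(Q,0))
```

```text
t 5.85 pos [0.5137 0.1238 0.0202] R
 [[ 0.0002  1.      0.0006]
 [ 0.6426 -0.0005  0.7662]
 [ 0.7662  0.0002 -0.6426]] 
q [-0.3261  0.4078  2.0789  0.892   1.202  -0.904 ] F [ 0.1524 -3.5996  0.8877] op 0.5909487134269582 2.0398792390187737
scene 17 [0.4794 0.1332 0.0136] [0.5249 0.1552 0.2298] [0.5187 0.1373 0.2193]
top 1 [ 0.6294 -0.0096  0.2347] [ 0.6294 -0.0096  0.2347] [ 0.6294 -0.0096  0.2347]
```

View pics/s2.png

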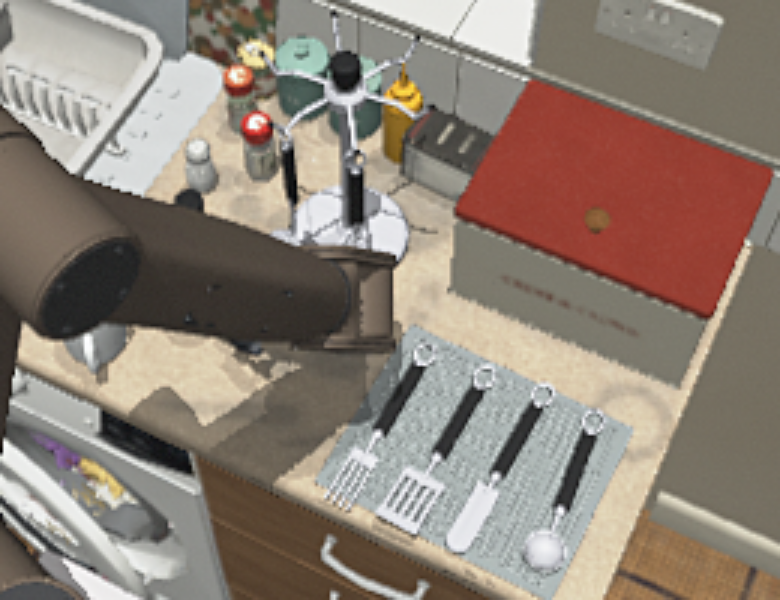

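carry_out --deltas '[0.0077, 0, 0.0092, 0, 0, 0, 0.0154, 0, 0.0184, 0, 0, 0, 0.0231, 0, 0.0276, 0, 0, 0, 0.0309, 0, 0.0368, 0, 0, 0, 0.0386, 0, 0.046, 0, 0, 0]'

```text
time: 6.58
eef_pos: [0.5132, 0.1844, 0.02]
tcp_rot: [0.641, 0.641, 0.299, -0.299]
contact_force: [-0.4, -3.7, -0.1]
opening: 0.588
finger_force: 1.9
```

carry_out --deltas '[0.002, 0, 0.0025, 0, 0, 0, -0.026, 0, -0.031, 0, 0, 0, -0.06, 0, -0.07, 0, 0, 0, -0.09, 0, -0.11, 0, 0, 0, -0.09, 0, -0.11, 0, 0, 0]'

```text
time: 7.2
eef_pos: [0.515, 0.0387, 0.0226]
tcp_rot: [0.642, 0.64, 0.3, -0.298]
contact_force: [-0.5, 0.3, -0.1]
opening: 0.592
finger_force: 0.0
```

Run:
```python
from h import *
st()
for n in ("scene","top"):
    b=cam(n); 
    P=cloud(*b[1:]); hsv=cv2.cvtColor(b[0],cv2.COLOR_RGB2HSV)
    m=(hsv[...,0]>50)&(hsv[...,0]<85)&(hsv[...,1]>100)&(P[...,0]<.65)&(P[...,2]>0)&(P[...,1]<.4); Q=P[m]; print(n,len(Q),Q.min(0),Q.max(0),np.median(Q,0))
    m=(P[...,0]<.6)&(P[...,0]>.45)&(P[...,1]>.12)&(P[...,1]<.3)&(P[...,2]>.02)&(P[...,2]<.25); Q=P[m]; print(n,len(Q),Q.min(0),Q.max(0),np.median(Q,0))
    Q=P[m&(P[...,2]>.225)]; print("captop",len(Q),Q.mean(0))
    m=(P[...,0]<.8)&(P[...,0]>.6)&(P[...,1]>-.1)&(P[...,1]<.15)&(P[...,2]>.29)&(P[...,2]<.325); Q=P[m]
    Q=Q[np.hypot(Q[:,0]-.698,Q[:,1]-.041)>.05]; az=np.degrees(np.arctan2(Q[:,1]-.041,Q[:,0]-.698))%60; print("az mod 60",np.round(np.histogram(az,12,(0,60))[0]))
D=frame([0,0,-1],[1,0,0]);
```

```text
t 7.2 pos [0.515  0.0387 0.0226] R
 [[ 0.0015  1.      0.0045]
 [ 0.6423 -0.0045  0.7664]
 [ 0.7664  0.0018 -0.6423]] 
q [-0.4776  0.431   2.0363  0.7926  1.2825 -0.9542] F [-0.4619  0.3194 -0.1093] op 0.5922463230142018 0.0
scene 23 [0.509  0.1965 0.1608] [0.544  0.2142 0.229 ] [0.5194 0.2042 0.2155]
scene 125 [0.498  0.1965 0.1408] [0.5536 0.2316 0.244 ] [0.518  0.2075 0.2369]
captop 86 [0.5145 0.2109 0.238 ]
az mod 60 [  0   0   0   0   0  15 101  97  15   0   0   0]Traceback (most recent call last):
  File "<stdin>", line 6, in <module>
    return umr_minimum(a, axis, None, out, keepdims, initial, where)
ValueError: zero-size array to reduction operation minimum which has no identity
```

Run:
```python
from h import *
s=ctrl.get_state(); Pm=R.from_quat(s["tcp_rot"]).as_matrix()
D=frame([0,0,-1],[1,0,0])
chain(([.5,-.03,.22],Pm),([.51,-.0,.42],D),([.698,.041,.42],D),([.698,.041,.322],D))
```

```text
[0.106, -0.013, -0.182, 0.0, 0.0, 0.0] rows 3.4
[0.173, 0.01, -0.105, -0.0, -0.875, -0.001] rows 4.7
[0.041, 0.188, 0.0, 0.0, 0.0, 0.0] rows 3.1
[0.0, 0.0, 0.098, 0.0, 0.0, 0.0] rows 1.6
```

carry_out --deltas '[0.03, -0.003, -0.05, 0, 0, 0, 0.06, -0.008, -0.1, 0, 0, 0, 0.09, -0.013, -0.15, 0, 0, 0, 0.106, -0.013, -0.182, 0, 0, 0]' --grip 70

```text
time: 7.8
eef_pos: [0.5004, -0.0288, 0.2227]
tcp_rot: [0.64, 0.642, 0.299, -0.299]
contact_force: [-0.2, -0.9, -0.5]
opening: 0.702
finger_force: 0.0
```

carry_out --deltas '[0.035, 0.002, -0.021, 0, -0.175, 0, 0.07, 0.004, -0.042, 0, -0.35, 0, 0.105, 0.006, -0.063, 0, -0.525, 0, 0.14, 0.008, -0.084, 0, -0.7, 0, 0.173, 0.01, -0.105, 0, -0.875, 0]'

```text
time: 8.43
eef_pos: [0.5097, 0.0029, 0.4216]
tcp_rot: [0.706, 0.708, -0.002, 0.003]
contact_force: [0.9, 0.1, -0.8]
opening: 0.699
finger_force: 0.0
```

carry_out --deltas '[0.01, 0.047, 0, 0, 0, 0, 0.02, 0.094, 0, 0, 0, 0, 0.03, 0.14, 0, 0, 0, 0, 0.041, 0.188, 0, 0, 0, 0, 0.041, 0.188, 0, 0, 0, 0]'

```text
time: 9.05
eef_pos: [0.6998, 0.0447, 0.4141]
tcp_rot: [0.706, 0.708, -0.003, -0.003]
contact_force: [-0.3, 0.8, -0.0]
opening: 0.7
finger_force: 0.0
```

Run:
```python
from h import *
s=st(); c=cam("wrist"); save("w1.png",c[0])
for r in ctrl.find_in("wrist","cap"): print(r["score"],r["uv"],px(*r["uv"],*c[1:]))
P=cloud(*c[1:]); Q=P[(P[...,2]>.335)&(P[...,2]<.36)&(np.hypot(P[...,0]-.698,P[...,1]-.041)<.05)]; print(len(Q),Q.mean(0),(Q.min(0)+Q.max(0))/2)
D=frame([0,0,-1],[1,0,0]); chain(([.698,.041,.322],D))
```

```text
t 9.05 pos [0.6998 0.0447 0.4141] R
 [[-0.0039  1.     -0.0086]
 [ 1.      0.0039 -0.0002]
 [-0.0001 -0.0086 -1.    ]] 
q [-0.0803  0.2818  1.2572 -0.0009  1.6111 -0.0842] F [-0.3255  0.7641 -0.0148] op 0.7001122797873588 0.0
0.63 [243.6, 179.8] [0.6924 0.064  0.3402]
1526 [0.7003 0.0506 0.3448] [0.7004 0.0488 0.3417]
[-0.003, 0.0, 0.096, -0.004, 0.001, 0.003] rows 1.5
```

View pics/w1.png

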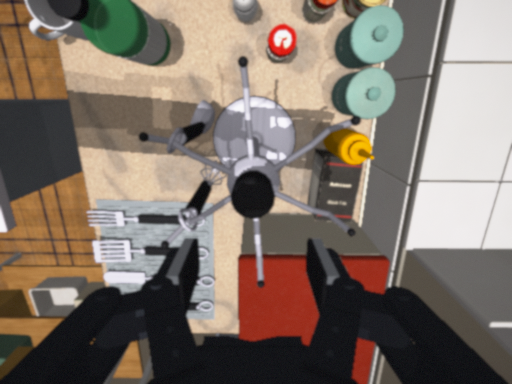

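Run:
```python
from h import *
c=cam("wrist"); P=cloud(*c[1:])
m=(P[...,2]>.343)&(np.hypot(P[...,0]-.698,P[...,1]-.041)<.05)
print("top face",m.sum(),P[m].mean(0),P[m].min(0),P[m].max(0))
# hook ball ends: farthest points in ring
r=np.hypot(P[...,0]-.699,P[...,1]-.043); m=(P[...,2]>.3)&(P[...,2]<.325)&(r>.09)&(r<.125); k,l,s_,ce=cv2.connectedComponentsWithStats(m.astype(np.uint8))
B=np.array([P[l==i].mean(0) for i in range(1,k) if s_[i,4]>15]); print(B)
f=cv2.fitEllipse(B[:,None,:2].astype(np.float32)) if len(B)>4 else None; print(f)
```

```text
top face 21256 [0.698  0.054  0.4755] [0.648  0.0306 0.343 ] [0.748  0.0657 0.5132]
[[ 0.692   0.1499  0.3099]
 [ 0.7833  0.1065  0.3093]
 [ 0.6088  0.0923  0.3094]
 [ 0.7919  0.0056  0.309 ]
 [ 0.6165 -0.0088  0.3092]
 [ 0.7085 -0.0524  0.3092]]
((0.7001287341117859, 0.048681166023015976), (0.20257212221622467, 0.20292602479457855), 164.19363403320312)
```

carry_out --deltas '[-0.001, 0, 0.05, 0, 0, 0, -0.001, 0, 0.098, 0, 0, 0, -0.001, 0, 0.098, 0, 0, 0]'

```text
time: 9.57
eef_pos: [0.6953, 0.041, 0.3174]
tcp_rot: [0.707, 0.707, -0.004, -0.003]
contact_force: [0.1, 0.0, 0.2]
opening: 0.701
finger_force: 0.0
```

carry_out --deltas '[0, 0, 0, 0, 0, 0, 0, 0, 0, 0, 0, 0, 0, 0, 0, 0, 0, 0, 0, 0, 0, 0, 0, 0, 0, 0, 0, 0, 0, 0]' --grip 0 --grip_force 40

```text
time: 10.2
eef_pos: [0.6993, 0.0405, 0.3268]
tcp_rot: [0.707, 0.707, 0.001, 0.003]
contact_force: [-2.6, 0.1, 6.4]
opening: 0.403
finger_force: 40.6
```

carry_out --deltas '[0, 0, 0, 0, 0, 0, 0, 0, 0, 0, 0, 0, 0, 0, 0, 0, 0, 0.17, 0.001, 0, 0, 0, 0, 0.34, 0.002, 0, 0, 0, 0, 0.5]' --grip 75

```text
time: 10.82
eef_pos: [0.6985, 0.0425, 0.3214]
tcp_rot: [0.861, 0.508, -0.001, 0.001]
contact_force: [0.3, 0.6, 0.4]
opening: 0.752
finger_force: 0.0
```

carry_out --deltas '[0, 0, 0, 0, 0, 0.18, 0, 0, 0, 0, 0, 0.36, 0, 0, 0, 0, 0, 0.54, 0, 0, 0, 0, 0, 0.72, 0, 0, 0, 0, 0, 0.9]'

```text
time: 11.45
eef_pos: [0.6985, 0.0424, 0.3213]
tcp_rot: [0.997, 0.082, -0.0, 0.001]
contact_force: [-0.2, 0.5, -0.1]
opening: 0.754
finger_force: 0.0
```

carry_out --deltas '[0, -0.004, 0, 0, 0, 0.171, 0, -0.004, 0, 0, 0, 0.171, 0, -0.004, 0, 0, 0, 0.171]'

```text
time: 11.82
eef_pos: [0.6978, 0.0464, 0.3217]
tcp_rot: [1.0, 0.001, -0.0, 0.001]
contact_force: [-0.1, -0.7, -0.5]
opening: 0.75
finger_force: 0.0
```

carry_out --deltas '[0, 0, 0, 0, 0, 0, 0, 0, 0, 0, 0, 0, 0, 0, 0, 0, 0, 0, 0, 0, 0, 0, 0, 0, 0, 0, 0, 0, 0, 0]' --grip 0

```text
time: 12.45
eef_pos: [0.6979, 0.0489, 0.3226]
tcp_rot: [1.0, 0.001, 0.0, -0.002]
contact_force: [0.5, 4.7, 2.0]
opening: 0.411
finger_force: 40.9
```

Run:
```python
from h import *
s=st()
```

```text
t 12.45 pos [0.6979 0.0489 0.3226] R
 [[ 1.      0.0014  0.0009]
 [ 0.0014 -1.      0.003 ]
 [ 0.0009 -0.003  -1.    ]] 
q [-0.0759  0.29    1.4076  0.0031  1.4433  1.4931] F [0.5085 4.7357 2.0058] op 0.41053037822419863 40.93245435040444
```

carry_out --deltas '[0.001, -0.003, 0, 0, 0, -0.1, 0.001, -0.003, 0, 0, 0, -0.2, 0.001, -0.003, 0, 0, 0, -0.3, 0.001, -0.003, 0, 0, 0, -0.4, 0.001, -0.003, 0, 0, 0, -0.5]'

```text
time: 13.08
eef_pos: [0.698, 0.0483, 0.3227]
tcp_rot: [0.969, 0.249, -0.002, 0.001]
contact_force: [-2.7, -3.2, 1.1]
opening: 0.404
finger_force: 41.0
```

carry_out --deltas '[0, 0, 0, 0, 0, -0.1, 0, 0, 0, 0, 0, -0.2, 0, 0, 0, 0, 0, -0.3, 0, 0, 0, 0, 0, -0.4, 0, 0, 0, 0, 0, -0.5]'

```text
time: 13.7
eef_pos: [0.6985, 0.0478, 0.3227]
tcp_rot: [0.877, 0.48, -0.002, 0.002]
contact_force: [-1.3, -2.5, 1.5]
opening: 0.407
finger_force: 41.0
```

carry_out --deltas '[0, 0, 0, 0, 0, -0.1, 0, 0, 0, 0, 0, -0.2, 0, 0, 0, 0, 0, -0.3, 0, 0, 0, 0, 0, -0.4, 0, 0, 0, 0, 0, -0.49]'

```text
time: 14.32
eef_pos: [0.6991, 0.0476, 0.3227]
tcp_rot: [0.734, 0.679, -0.001, 0.002]
contact_force: [1.1, -3.7, 1.2]
opening: 0.41
finger_force: 40.9
```

carry_out --deltas '[0, 0, 0, 0, 0, 0, 0, 0, 0, 0, 0, 0, 0, 0, 0, 0, 0, 0, 0, 0, -0.06, 0, 0, 0, 0, 0, -0.1, 0, 0, 0]' --grip 75

```text
time: 14.95
eef_pos: [0.6988, 0.05, 0.4244]
tcp_rot: [0.735, 0.678, -0.0, 0.001]
contact_force: [1.0, -0.1, 0.5]
opening: 0.751
finger_force: 0.0
```

```bash
cat >> h.py <<'E'
def balls(c,ax=(.700,.0487)):
    P=cloud(*c[1:]); r=np.hypot(P[...,0]-ax[0],P[...,1]-ax[1]); m=(P[...,2]>.3)&(P[...,2]<.325)&(r>.09)&(r<.125); k,l,s_,ce=cv2.connectedComponentsWithStats(m.astype(np.uint8))
    B=np.array([P[l==i].mean(0) for i in range(1,k) if s_[i,4]>15])
    print("balls",B,"from front ccw",np.degrees(np.arctan2(B[:,1]-ax[1],B[:,0]-ax[0]))%360-180)
    if len(B)>4: print("centre",cv2.fitEllipse(B[:,None,:2].astype(np.float32))[:2])
E
python3 - <<'E'
from h import *
s=st(); c=cam("wrist"); balls(c); save("w2.png",c[0])
E
```

```text
t 14.95 pos [0.6988 0.05   0.4244] R
 [[ 0.0809  0.9967  0.0018]
 [ 0.9967 -0.0809 -0.0019]
 [-0.0018  0.0019 -1.    ]] 
q [-0.0725  0.2745  1.2481 -0.0018  1.6171  0.0084] F [ 1.0491 -0.1337  0.5025] op 0.7507341980403056 0.0
balls [[ 0.75    0.1371  0.3099]
 [ 0.649   0.1364  0.31  ]
 [ 0.8018  0.0497  0.3096]
 [ 0.5989  0.0481  0.3092]
 [ 0.7506 -0.0376  0.3071]
 [ 0.6503 -0.0394  0.3088]] from front ccw [-119.5178  -59.8309 -179.4119    0.3255  120.361    60.5732]
centre ((0.7000559568405151, 0.04924894869327545), (0.20144757628440857, 0.2032601684331894))
```

Run:
```python
from h import *
D2=frame([0,0,-1],[0,-1,0]); 
yaw=lambda a: frame([0,0,-1],[np.sin(np.radians(a)),-np.cos(np.radians(a)),0])
chain(([.53,-.12,.42],yaw(38)),([.53,-.125,.17],D2))
```

```text
[-0.183, -0.156, 0.01, 0.013, -0.004, 0.827] rows 4.4
[-0.003, 0.004, 0.25, 0.0, 0.0, 0.663] rows 4.0
```

carry_out --deltas '[-0.037, -0.031, 0.002, 0, 0, 0.165, -0.073, -0.062, 0.004, 0, 0, 0.33, -0.11, -0.094, 0.006, 0, 0, 0.496, -0.146, -0.125, 0.006, 0, 0, 0.66, -0.183, -0.156, 0.006, 0, 0, 0.827]' --grip 60

```text
time: 15.62
eef_pos: [0.5273, -0.1208, 0.4162]
tcp_rot: [0.946, 0.323, -0.0, 0.001]
contact_force: [1.0, -1.4, 0.3]
opening: 0.597
finger_force: 0.0
```

carry_out --deltas '[-0.001, 0.001, 0.05, 0, 0, 0.133, -0.001, 0.002, 0.1, 0, 0, 0.266, -0.002, 0.003, 0.15, 0, 0, 0.4, -0.003, 0.004, 0.2, 0, 0, 0.53, -0.003, 0.004, 0.25, 0, 0, 0.663]'

```text
time: 16.25
eef_pos: [0.5285, -0.1255, 0.1649]
tcp_rot: [1.0, -0.002, 0.0, 0.001]
contact_force: [1.2, -0.5, -0.9]
opening: 0.601
finger_force: 0.0
```

```bash
cat >> h.py <<'E'
def grips(c,box=(.2,.75,-.5,-.02)):
    P=cloud(*c[1:]); hsv=cv2.cvtColor(c[0],cv2.COLOR_RGB2HSV)
    m=(hsv[...,2]<75)&(P[...,0]>box[0])&(P[...,0]<box[1])&(P[...,1]>box[2])&(P[...,1]<box[3])&(P[...,2]>.009)&(P[...,2]<.022)
    k,l,s_,ce=cv2.connectedComponentsWithStats(m.astype(np.uint8)); out=[]
    for i in range(1,k):
        Q=P[l==i]
        if len(Q)<60: continue
        (x,y),(a,b),t=cv2.minAreaRect(Q[:,:2].astype(np.float32)*1000); ctr=Q.mean(0)
        w=np.linalg.svd(Q[:,:2]-ctr[:2],full_matrices=False)[2][0]; w*=np.sign(w[0])
        print("grip",len(Q),"rect",round(x),round(y),"size",round(a),round(b),"mean",ctr,"yaw",np.degrees(np.arctan2(w[1],w[0])),"uv",ce[i])
E
python3 - <<'E'
from h import *
s=st(); c=cam("wrist"); grips(c); save("w3.png",c[0])
for q in ("fork_eye","turner_eye"):
    for r in ctrl.find_in("wrist",q): print(q,r["score"],r["uv"],ray_z(*r["uv"],*c[2:],.0085))
E
```

```text
t 16.25 pos [ 0.5285 -0.1255  0.1649] R
 [[ 1.     -0.0049  0.0009]
 [-0.0049 -1.     -0.0023]
 [ 0.0009  0.0023 -1.    ]] 
q [-0.4192  0.0615  1.9606 -0.0019  1.1178  1.1573] F [ 1.2351 -0.4992 -0.8648] op 0.6007788018345966 0.0
grip 72 rect 679 -349 size 36 1 mean [ 0.6792 -0.3492  0.0175] yaw 89.86822546035216 uv [498.2222  16.9167]
grip 1461 rect 521 -273 size 18 106 mean [ 0.5234 -0.273   0.0123] yaw -3.1917682407022716 uv [386.0185 180.5503]
grip 1510 rect 515 -351 size 107 19 mean [ 0.5171 -0.3503  0.0122] yaw 3.810636950982044 uv [455.0616 185.6199]
grip 1389 rect 511 -200 size 18 107 mean [ 0.5131 -0.1998  0.0124] yaw -2.5170633344786535 uv [318.5925 189.8726]
grip 1468 rect 507 -123 size 19 105 mean [ 0.5095 -0.1228  0.0125] yaw -1.280050688413237 uv [249.0688 193.2405]
fork_eye 0.91 [249.3, 207.1] [ 0.4923 -0.1229  0.0085]
turner_eye 0.96 [315.6, 196.9] [ 0.5043 -0.198   0.0085]
turner_eye 0.26 [451.8, 204.3] [ 0.4945 -0.3544  0.0085]
```

View pics/w3.png

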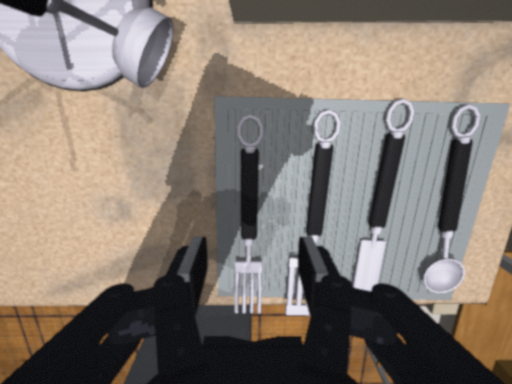

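carry_out --deltas '[-0.0065, -0.002, 0.06, 0, 0, 0.02, -0.0065, -0.002, 0.11, 0, 0, 0.02, -0.0065, -0.002, 0.15, 0, 0, 0.02, -0.0065, -0.002, 0.158, 0, 0, 0.02, -0.0065, -0.002, 0.158, 0, 0, 0.02]'

```text
time: 17.02
eef_pos: [0.5241, -0.1247, 0.0106]
tcp_rot: [1.0, -0.01, 0.002, 0.002]
contact_force: [-0.5, -0.6, 0.5]
opening: 0.6
finger_force: 0.0
```

carry_out --deltas '[0, 0, 0, 0, 0, 0, 0, 0, 0, 0, 0, 0, 0, 0, 0, 0, 0, 0, 0, 0, 0, 0, 0, 0, 0, 0, 0, 0, 0, 0]' --grip 0 --grip_force 60

```text
time: 17.65
eef_pos: [0.5239, -0.1247, 0.0109]
tcp_rot: [1.0, -0.01, 0.002, 0.002]
contact_force: [-0.8, 0.2, 6.1]
opening: 0.201
finger_force: 58.5
```

carry_out --deltas '[0, 0, -0.02, 0, 0, 0, 0, 0, -0.06, 0, 0, 0, 0, 0, -0.12, 0, 0, 0, 0, 0, -0.18, 0, 0, 0, 0, 0, -0.22, 0, 0, 0]'

```text
time: 18.27
eef_pos: [0.523, -0.1238, 0.233]
tcp_rot: [1.0, -0.01, 0.003, 0.002]
contact_force: [1.1, -0.7, -1.5]
opening: 0.202
finger_force: 58.7
```

carry_out --deltas '[0, 0, -0.015, 0, 0.17, 0, 0, 0, -0.03, 0, 0.34, 0, 0, 0, -0.045, 0, 0.51, 0, 0, 0, -0.06, 0, 0.68, 0, 0, 0, -0.06, 0, 0.85, 0]'

```text
time: 18.9
eef_pos: [0.5224, -0.1237, 0.2919]
tcp_rot: [0.909, -0.008, 0.417, 0.007]
contact_force: [0.1, 1.0, -1.0]
opening: 0.197
finger_force: 58.8
```

Run:
```python
from h import *
s=st(); F=frame([1,0,0],[0,-1,0]); chain(([.52,-.1,.28],F))
```

```text
t 18.9 pos [ 0.5224 -0.1237  0.2919] R
 [[ 0.6524 -0.0203  0.7576]
 [-0.0085 -0.9998 -0.0195]
 [ 0.7578  0.0062 -0.6525]] 
q [-0.6313 -0.4809  2.3326  0.7597  0.6769  0.501 ] F [ 0.0955  1.044  -1.0163] op 0.19735777599995477 58.7538206577301
[-0.011, -0.024, 0.005, 0.022, 0.711, -0.001] rows 3.8
```

Run:
```python
from h import *
s=st(); F=frame([1,0,0],[0,-1,0]); Rm=R.from_quat(s["tcp_rot"]).as_matrix()
Z=frame([.757,0,-.653],[0,-1,0])
chain(([.53,.049,.29],Z),([.53,.049,.28],F))
```

```text
t 18.9 pos [ 0.5224 -0.1237  0.2919] R
 [[ 0.6524 -0.0203  0.7576]
 [-0.0085 -0.9998 -0.0195]
 [ 0.7578  0.0062 -0.6525]] 
q [-0.6313 -0.4809  2.3326  0.7597  0.6769  0.501 ] F [ 0.0955  1.044  -1.0163] op 0.19735777599995477 58.7538206577301
[0.002, -0.173, 0.004, 0.019, -0.001, -0.009] rows 2.8
[-0.008, 0.0, 0.007, 0.0, 0.712, 0.0] rows 3.8
```

carry_out --deltas '[0.001, -0.043, 0.001, 0.005, 0, -0.002, 0.001, -0.086, 0.002, 0.01, 0, -0.005, 0.002, -0.13, 0.003, 0.015, 0, -0.007, 0.002, -0.173, 0.004, 0.019, 0, -0.009, 0.002, -0.173, 0.004, 0.019, 0, -0.009]'

```text
time: 19.52
eef_pos: [0.5292, 0.0527, 0.2872]
tcp_rot: [0.911, 0.002, 0.412, -0.003]
contact_force: [-0.3, -0.3, -0.6]
opening: 0.2
finger_force: 58.9
```

carry_out --deltas '[-0.002, 0, 0.002, 0, 0.15, 0, -0.004, 0, 0.004, 0, 0.3, 0, -0.006, 0, 0.006, 0, 0.45, 0, -0.008, 0, 0.007, 0, 0.6, 0, -0.008, 0, 0.007, 0, 0.712, 0]'

```text
time: 20.15
eef_pos: [0.552, 0.0669, 0.2878]
tcp_rot: [0.83, 0.027, 0.556, -0.043]
contact_force: [-0.3, 0.8, -1.5]
opening: 0.198
finger_force: 58.9
```

Run:
```python
from h import *
s=st(); F=frame([1,0,0],[0,-1,0]); chain(([.53,.049,.28],F))
c=cam("wrist"); save("w4.png",c[0]); P=cloud(*c[1:])
W=np.eye(4); W[:3,:3]=R.from_quat(s["tcp_rot"]).as_matrix(); W[:3,3]=s["eef_pos"]
print("expected eye px",proj(np.array(s["eef_pos"])+W[:3,:3]@[.057,0,-.0035],*c[2:]))
for r in ctrl.find_in("wrist","fork_eye"): print(r["score"],r["uv"],px(*r["uv"],*c[1:]))
```

```text
t 20.15 pos [0.552  0.0669 0.2878] R
 [[ 0.3804  0.0916  0.9203]
 [-0.0035 -0.9949  0.1005]
 [ 0.9248 -0.0415 -0.3782]] 
q [-0.1862 -0.4838  2.4709  1.6165  0.2728 -0.117 ] F [-0.3155  0.7728 -1.4716] op 0.19766522607838447 58.92208635807037
[-0.016, 0.016, -0.019, -0.099, 0.39, -0.023] rows 2.2
expected eye px [250.7443 149.0139]
0.59 [251.5, 236.2] [0.5532 0.0666 0.2958]
```

View pics/w4.png

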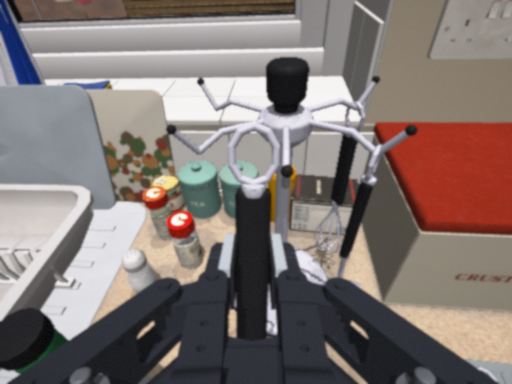

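carry_out --deltas '[0, 0, 0, 0, 0, 0, 0, 0, 0, 0, 0, 0, 0, 0, 0, 0, 0, 0, 0, 0, 0, 0, 0, 0, 0, 0, 0, 0, 0, 0]'

```text
time: 20.88
eef_pos: [0.5517, 0.0684, 0.287]
tcp_rot: [0.831, 0.027, 0.555, -0.044]
contact_force: [-1.2, 0.2, -0.8]
opening: 0.198
finger_force: 58.9
```

```bash
python3 - <<'E'
from h import *
s=st(); F=frame([1,0,0],[0,-1,0]); chain(([.53,.049,.28],F))
E
cat > fit.py <<'E'
from h import *
from scipy.optimize import least_squares
D=np.array([[1.006,.2872,1.5782,0,1.2786,-.15,.2716,.6172,.2299],[-.0885,-.1642,1.8186,.0001,1.4875,-.0855,.5033,.0567,.3597],[-.5527,.4481,2.0337,.7377,1.3173,-.9906,.4989,.0015,.0157],[-.3261,.4078,2.0789,.892,1.202,-.904,.5137,.1238,.0202],[-.4776,.431,2.0363,.7926,1.2825,-.9542,.515,.0387,.0226],[-.0803,.2818,1.2572,-.0009,1.6111,-.0842,.6998,.0447,.4141],[-.0759,.29,1.4076,.0031,1.4433,1.4931,.6979,.0489,.3226],[-.4192,.0615,1.9606,-.0019,1.1178,1.1573,.5285,-.1255,.1649],[-.6313,-.4809,2.3326,.7597,.6769,.501,.5224,-.1237,.2919],[-.1862,-.4838,2.4709,1.6165,.2728,-.117,.552,.0669,.2878]])
E=lambda a,t:R.from_euler(a,t)
def fk(q,k):
    b,a1,d1,L2,e,L3,Lt,sg=k
    A=E("z",q[0]); B=A*E("y",q[1]); C=B*E("y",q[2]); G=C*E("z",sg*q[3])*E("y",q[4])
    return A.apply([a1,b,d1])+B.apply([0,0,L2])+C.apply([e,0,L3])+G.apply([0,0,Lt]), G.apply([0,0,1])
best=None
for sg in (1,-1):
    f=lambda p:np.concatenate([fk(d[:6],[*p,sg])[0]-d[6:] for d in D])
    r=least_squares(f,[.1,0,.2,.4,0,.4,.25]); 
    if best is None or r.cost<best[0]: best=(r.cost,[*r.x,sg])
K=best[1]
if __name__=="__main__": print(best); print([np.round(fk(d[:6],K)[1],2) for d in D[-2:]])
E
python3 fit.py
```

```text
t 20.88 pos [0.5517 0.0684 0.287 ] R
 [[ 0.3836  0.0935  0.9188]
 [-0.0037 -0.9947  0.1027]
 [ 0.9235 -0.0428 -0.3812]] 
q [-0.1834 -0.483   2.4705  1.6061  0.2721 -0.1055] F [-1.2403  0.2022 -0.822 ] op 0.19848256935601977 58.920831084251404
[-0.015, 0.018, -0.019, -0.101, 0.393, -0.024] rows 2.2
(np.float64(1.1508616116134858e-08), [np.float64(0.10090752096725428), np.float64(7.168223404753482e-05), np.float64(0.24031953422292104), np.float64(0.44294963690113986), np.float64(0.020652838223024054), np.float64(0.5724548108335361), np.float64(0.24925325583250876), 1])
[array([ 0.76, -0.02, -0.65]), array([ 0.92,  0.1 , -0.38])]
```

```bash
cat > ik.py <<'E'
from fit import *
lo=np.array([-2.77,-.9,.21,-1.53,.24,-2.84]); hi=np.array([2.77,2.22,2.48,4.67,2.81,2.84])
# q6 convention: from data rows 2 (y=+x world) & 7 (y=-y world)
def Rfull(q,s6,c): return (E("z",q[0])*E("y",q[1]+q[2])*E("z",q[3])*E("y",q[4])*E("z",s6*q[5]+c)).as_matrix()
def cal():
    b=None
    for s6 in (1,-1):
        for c in np.linspace(-np.pi,np.pi,73)[:-1]:
            e=np.abs(Rfull(D[1],s6,c)-frame([0,0,-1],[1,0,0])).sum()+np.abs(Rfull(D[6],s6,c)-frame([0,0,-1],[0,-1,0])).sum()
            if b is None or e<b[0]: b=(e,s6,c)
    return b
ERR,S6,C6=cal()
def ik(p,Rt,n=40,seed=0,m=.02):
    rng=np.random.default_rng(seed); out=[]
    f=lambda q:np.r_[(fk(q,K)[0]-p)*5,(Rfull(q,S6,C6)-Rt).ravel()]
    for i in range(n):
        q0=rng.uniform(lo,hi); q0[0]=rng.uniform(-1,1)
        r=least_squares(f,q0,bounds=(lo+m,hi-m))
        if r.cost<1e-7 and not any(np.abs(r.x-o).max()<.05 for o in out): out.append(r.x)
    return out
E
python3 - <<'E'
from ik import *
print(ERR,S6,C6)
for pitch in (0,20,30,40):
  for az in (0,25,-25):
    a=np.radians(az); t=np.radians(pitch); dz=np.array([np.cos(a)*np.cos(t),np.sin(a)*np.cos(t),-np.sin(t)])
    Rt=frame(dz,[np.sin(a),-np.cos(a),0])
    for x in (.53,.6,.62):
        print(pitch,az,x,[np.round(o,2) for o in ik(np.array([x,.049,.25]),Rt,25)])
E
```

```text
0.01756975455497186 1 1.5707963267948966Traceback (most recent call last):
  File "<stdin>", line 8, in <module>
  File "ik.py", line 18, in ik
    r=least_squares(f,q0,bounds=(lo+m,hi-m))
    return func(*args, **kwargs)
    raise ValueError("Initial guess is outside of provided bounds")
ValueError: Initial guess is outside of provided bounds
```

```bash
sed -i 's/q0=rng.uniform(lo,hi); q0\[0\]=rng.uniform(-1,1)/q0=rng.uniform(lo+.1,hi-.1); q0[0]=rng.uniform(-1,1)/' ik.py
time timeout 200 python3 - <<'E'
from ik import *
for pitch in (0,15,30,40):
  for az in (0,30,-30):
    a=np.radians(az); t=np.radians(pitch); dz=np.array([np.cos(a)*np.cos(t),np.sin(a)*np.cos(t),-np.sin(t)])
    Rt=frame(dz,[np.sin(a),-np.cos(a),0])
    for x in (.55,.62):
        print(pitch,az,x,[np.round(o,2).tolist() for o in ik(np.array([x,.049,.24]),Rt,20)])
E
```

```text
0 0 0.55 []
0 0 0.62 [[-0.14, -0.01, 2.43, 2.95, 0.86, -1.45]]
0 30 0.55 []
0 30 0.62 [[-0.43, 0.08, 2.34, 2.06, 1.18, -0.94]]
0 -30 0.55 [[0.21, -0.0, 2.42, 4.02, 1.06, -2.1]]
0 -30 0.62 [[0.17, 0.14, 2.27, 3.99, 1.03, -2.1]]
15 0 0.55 []
15 0 0.62 [[-0.14, -0.15, 2.39, 2.82, 0.43, -1.31]]
15 30 0.55 []
15 30 0.62 [[-0.42, -0.06, 2.31, 1.77, 0.92, -0.67]]
15 -30 0.55 [[0.19, -0.15, 2.4, 4.33, 0.75, -2.42]]
15 -30 0.62 [[0.16, 0.01, 2.25, 4.29, 0.73, -2.39]]
30 0 0.55 []
30 0 0.62 []
30 30 0.55 [[-0.44, -0.31, 2.39, 1.3, 0.83, -0.24]]
30 30 0.62 [[-0.37, -0.12, 2.24, 1.36, 0.76, -0.27]]
30 -30 0.55 []
30 -30 0.62 []
40 0 0.55 [[-0.15, -0.39, 2.37, 0.38, 0.31, 1.11]]
40 0 0.62 []
40 30 0.55 [[-0.38, -0.31, 2.32, 1.01, 0.8, 0.05]]
40 30 0.62 [[-0.32, -0.12, 2.17, 1.04, 0.73, 0.04]]
40 -30 0.55 []
40 -30 0.62 []
real	0m28.332s
user	0m28.826s
sys	0m0.164s
```

```bash
cat >> ik.py <<'E'
def fr(az,pitch):
    a=np.radians(az); t=np.radians(pitch); return frame([np.cos(a)*np.cos(t),np.sin(a)*np.cos(t),-np.sin(t)],[np.sin(a),-np.cos(a),0])
def tcp(Epos,Rt,eye=(.057,0,-.0035)): return np.array(Epos)-Rt@np.array(eye)
E
python3 - <<'E'
from ik import *
for az,p in ((30,5),(30,20),(20,5)):
    Rt=fr(az,p)
    for e in ((.563,.028,.318),(.598,.0485,.314),(.613,.049,.282)):
        t=tcp(e,Rt); print(az,p,t,[np.round(o,2).tolist() for o in ik(t,Rt,12)])
Rt=fr(30,5); W=[tcp(e,Rt) for e in ((.555,.023,.318),(.598,.0485,.314),(.606,.049,.299),(.613,.049,.284))]
print("lag",W[0]); chain((W[0],Rt)); chain(*[(w,Rt) for w in W[1:]],start=(W[0],Rt))
E
```

```text
30 5 [0.5617 0.0273 0.2609] [[-0.56, -0.16, 2.45, 1.84, 1.15, -0.76]]
30 5 [0.5967 0.0478 0.2569] [[-0.46, -0.07, 2.39, 1.93, 1.09, -0.81]]
30 5 [0.6117 0.0483 0.2249] [[-0.44, 0.04, 2.36, 1.98, 1.11, -0.9]]
30 20 [0.549  0.0199 0.2632] [[-0.56, -0.31, 2.42, 1.49, 0.98, -0.43]]
30 20 [0.584  0.0404 0.2592] [[-0.46, -0.21, 2.36, 1.57, 0.9, -0.47]]
30 20 [0.599  0.0409 0.2272] [[-0.44, -0.11, 2.34, 1.65, 0.89, -0.58]]
20 5 [0.5616 0.0275 0.2609] []
20 5 [0.5966 0.048  0.2569] [[-0.38, -0.13, 2.44, 2.15, 0.92, -0.9]]
20 5 [0.6116 0.0485 0.2249] [[-0.36, -0.01, 2.41, 2.22, 0.96, -1.0]]
lag [0.5537 0.0223 0.2609]
[-0.023, 0.047, 0.007, 0.409, 0.29, -0.143] rows 2.8
[0.0, -0.001, 0.05, 0.0, 0.0, 0.0] rows 0.8
[-0.014, 0.004, 0.008, 0.0, 0.0, 0.0] rows 0.3
[-0.014, 0.004, 0.007, 0.0, 0.0, 0.0] rows 0.3
```

carry_out --deltas '[-0.005, 0.012, 0.002, 0.1, 0.07, -0.036, -0.012, 0.024, 0.004, 0.2, 0.145, -0.07, -0.018, 0.036, 0.006, 0.3, 0.217, -0.107, -0.023, 0.047, 0.007, 0.409, 0.29, -0.143, -0.023, 0.047, 0.007, 0.409, 0.29, -0.143]'

```text
time: 21.5
eef_pos: [0.5539, 0.0203, 0.2588]
tcp_rot: [0.714, 0.188, 0.651, -0.175]
contact_force: [-0.1, -0.4, -0.8]
opening: 0.2
finger_force: 59.0
```

Run:
```python
from ik import *
s=st(); Rt=fr(30,5); W=[tcp(e,Rt) for e in ((.557,.025,.318),(.598,.0485,.314),(.606,.049,.299),(.613,.049,.284))]
chain((W[0],Rt))
c=cam("wrist"); save("w5.png",c[0])
```

```text
t 21.5 pos [0.5539 0.0203 0.2588] R
 [[ 0.0811  0.4962  0.8644]
 [ 0.0409 -0.8682  0.4946]
 [ 0.9959 -0.0048 -0.0907]] 
q [-0.5846 -0.171   2.4678  1.8232  1.1645 -0.7518] F [-0.1041 -0.3896 -0.8228] op 0.19975947111064427 59.036319851875305
[0.002, -0.003, 0.003, 0.004, 0.004, -0.005] rows 0.1
```

Run:
```python
from ik import *
s=ctrl.get_state(); c=cam("wrist"); P=cloud(*c[1:]); Rm=R.from_quat(s["tcp_rot"]).as_matrix()
eye=np.array(s["eef_pos"])+Rm@[.057,0,-.0035]; print("eye",eye,proj(eye,*c[2:]))
b=np.array([.597,.0485,.312]); print("ball px",proj(b,*c[2:]))
d=np.linalg.norm(P-b,axis=-1); Q=P[d<.015]; print(len(Q),Q.mean(0),Q.min(0),Q.max(0))
I=c[0].copy()
for q,col in ((eye,(255,0,0)),(b,(0,255,0)),(np.array([.613,.0487,.286]),(0,0,255))): cv2.circle(I,tuple(int(round(v)) for v in proj(q,*c[2:])),2,col,-1)
save("w5.png",cv2.resize(I[60:260,130:380],(750,600)))
```

```text
eye [0.5555 0.0219 0.317 ] [250.4101 148.1611]
ball px [247.2538 136.2612]
221 [0.595  0.0456 0.3074] [0.5897 0.0429 0.2979] [0.6033 0.0504 0.315 ]
```

View pics/w5.png

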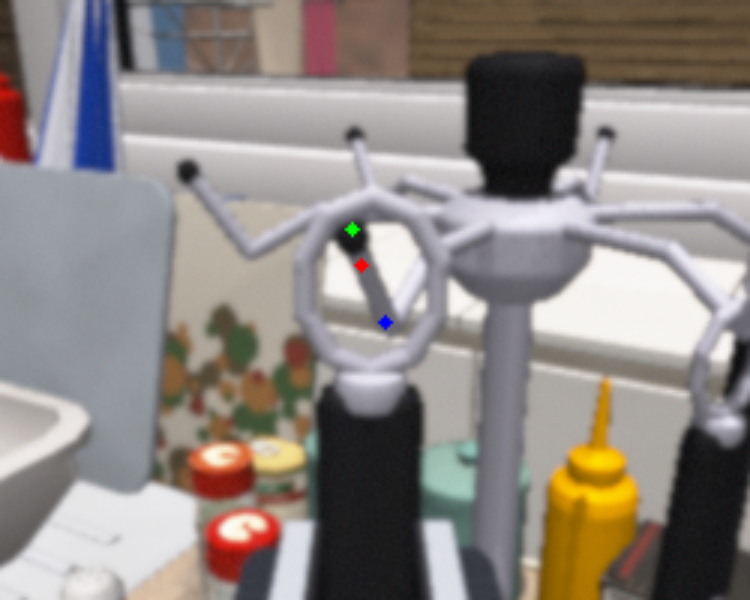

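Run:
```python
from ik import *
s=ctrl.get_state(); Rm=R.from_quat(s["tcp_rot"]).as_matrix(); eye=(.0555,.0013,-.0035)
for e in ((.585,.040,.313),(.598,.0477,.311),(.606,.0482,.298),(.613,.0487,.284),(.613,.0487,.278)):
    print(np.round(Rm.T@(tcp(e,Rm,eye)-s["eef_pos"]),4))
```

```text
[-0.0004 -0.0014  0.0345]
[-0.0011 -0.0016  0.0498]
[-0.0134  0.002   0.0581]
[-0.0268  0.005   0.0656]
[-0.0327  0.005   0.0662]
```

carry_out --deltas '[0, -0.001, 0.017, 0, 0, 0, 0, -0.0014, 0.0345, 0, 0, 0, -0.001, -0.0015, 0.043, 0, 0, 0, -0.001, -0.0015, 0.05, 0, 0, 0, -0.001, -0.0015, 0.05, 0, 0, 0]'

```text
time: 22.22
eef_pos: [0.5954, 0.0496, 0.2549]
tcp_rot: [0.713, 0.191, 0.652, -0.176]
contact_force: [-2.5, 0.0, -1.9]
opening: 0.202
finger_force: 59.3
```

carry_out --deltas '[-0.006, 0.002, 0.004, 0, 0, 0, -0.0125, 0.0035, 0.008, 0, 0, 0, -0.019, 0.005, 0.012, 0, 0, 0, -0.0258, 0.0065, 0.0156, 0, 0, 0, -0.0258, 0.0065, 0.0156, 0, 0, 0]'

```text
time: 22.85
eef_pos: [0.611, 0.0493, 0.2279]
tcp_rot: [0.713, 0.19, 0.652, -0.175]
contact_force: [-0.3, 0.2, -0.6]
opening: 0.202
finger_force: 59.2
```

Run:
```python
from ik import *
s=st(); c=cam("wrist"); Rm=R.from_quat(s["tcp_rot"]).as_matrix()
I=c[0].copy()
cv2.circle(I,tuple(int(round(v)) for v in proj(np.array([.613,.0487,.286]),*c[2:])),2,(0,0,255),-1)
save("w6.png",cv2.resize(I[60:260,130:380],(750,600)))
```

```text
t 22.85 pos [0.611  0.0493 0.2279] R
 [[ 0.077   0.4992  0.863 ]
 [ 0.0423 -0.8665  0.4975]
 [ 0.9961 -0.0018 -0.0878]] 
q [-0.4397  0.0343  2.358   1.9825  1.1018 -0.8918] F [-0.265   0.1741 -0.6037] op 0.201832681002073 59.184070229530334
```

View pics/w6.png

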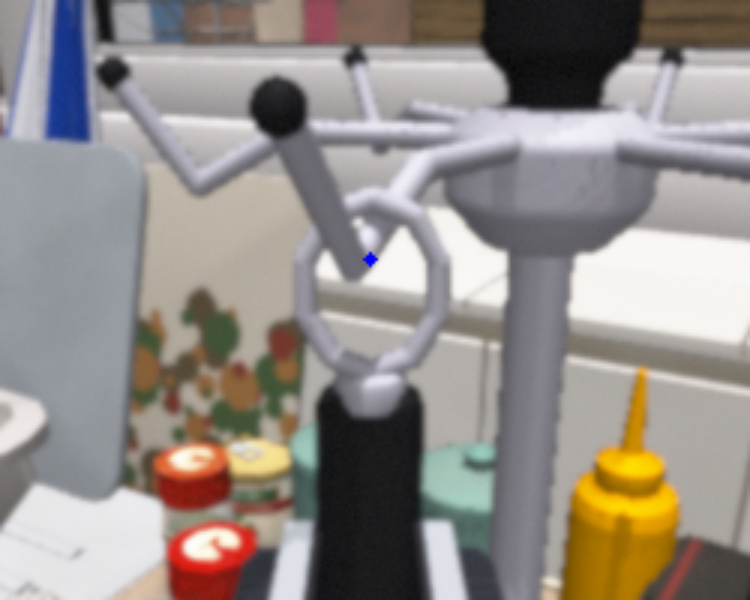

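carry_out --deltas '[-0.004, -0.001, 0, 0, 0, 0, -0.007, -0.002, 0, 0, 0, 0, -0.007, -0.002, 0, 0, 0, 0]'

```text
time: 23.28
eef_pos: [0.6105, 0.0505, 0.2254]
tcp_rot: [0.709, 0.191, 0.656, -0.175]
contact_force: [-1.0, -1.7, 5.7]
opening: 0.2
finger_force: 59.2
```

carry_out --deltas '[0, 0, 0, 0, 0, 0, 0, 0, 0, 0, 0, 0, 0, 0, 0, 0, 0, 0, 0, 0, -0.01, 0, 0, 0, 0, 0, -0.03, 0, 0, 0]' --grip 50

```text
time: 23.9
eef_pos: [0.5827, 0.0361, 0.224]
tcp_rot: [0.712, 0.191, 0.652, -0.175]
contact_force: [-0.5, -0.5, -0.6]
opening: 0.496
finger_force: 0.0
```

carry_out --deltas '[0, 0, -0.03, 0, 0, 0, 0, 0, -0.06, 0, 0, 0, 0, 0, -0.06, 0, 0, 0]'

```text
time: 24.28
eef_pos: [0.5414, 0.0008, 0.2307]
tcp_rot: [0.712, 0.192, 0.653, -0.175]
contact_force: [0.5, 0.4, 0.5]
opening: 0.5
finger_force: 0.0
```

Run:
```python
from ik import *
s=st(); c=cam("wrist"); 
save("w7.png",c[0])
Q=fr(30,5); D2=frame([0,0,-1],[0,-1,0])
for p,Rt in (([.5,-.08,.26],fr(30,40)),([.5,-.15,.25],fr(10,75)),([.527,-.20,.17],D2)): print([np.round(o,2).tolist() for o in ik(np.array(p),Rt,10)])
chain(([.5,-.08,.26],fr(30,40)),([.5,-.15,.25],fr(10,75)),([.527,-.20,.17],D2))
```

```text
t 24.27 pos [0.5414 0.0008 0.2307] R
 [[ 0.0749  0.5016  0.8619]
 [ 0.0446 -0.8651  0.4996]
 [ 0.9962  0.001  -0.0872]] 
q [-0.6555 -0.104   2.4837  1.7989  1.2403 -0.8309] F [0.4932 0.3508 0.5076] op 0.5000516955332418 0.0
[[-0.75, -0.37, 2.32, 0.96, 1.11, -0.13]]
[[-0.57, -0.2, 2.06, 0.2, 1.09, 0.75]]
[[-0.54, 0.1, 1.91, -0.0, 1.13, 1.03]]
[0.023, 0.05, -0.079, -0.003, -0.61, 0.001] rows 3.3
[-0.03, 0.061, -0.02, -0.19, -0.605, 0.299] rows 3.8
[-0.003, 0.054, 0.082, -0.023, -0.261, 0.174] rows 1.7
```

View pics/w7.png

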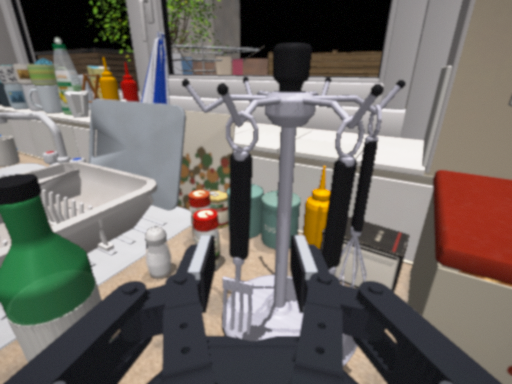

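Run:
```python
from ik import *
D2=frame([0,0,-1],[0,-1,0])
for p,Rt in (([.5,-.06,.32],fr(30,45)),([.54,.0,.42],fr(0,90))): print([np.round(o,2).tolist() for o in ik(np.array(p),Rt,10)])
chain(([.5,-.06,.32],fr(30,45)),([.54,0,.42],D2),([.7,.049,.42],D2),([.7,.049,.322],D2))
```

```text
[[-0.67, -0.44, 2.23, 0.8, 1.15, 0.11]]
[[-0.19, -0.1, 1.65, -0.0, 1.59, 1.38]]
[0.084, 0.033, -0.074, -0.003, -0.697, 0.001] rows 3.7
[0.116, -0.032, -0.025, -0.206, -0.767, 0.496] rows 5.0
[0.16, -0.049, 0.0, 0.0, 0.0, 0.0] rows 2.7
[0.0, 0.0, 0.098, 0.0, 0.0, 0.0] rows 1.6
```

carry_out --deltas '[0.021, 0.008, -0.018, 0, -0.17, 0, 0.042, 0.016, -0.037, 0, -0.35, 0, 0.063, 0.025, -0.055, 0, -0.52, 0, 0.084, 0.033, -0.074, -0.003, -0.697, 0, 0.084, 0.033, -0.074, -0.003, -0.697, 0]' --grip 70

```text
time: 24.95
eef_pos: [0.5024, -0.0595, 0.3249]
tcp_rot: [0.891, 0.242, 0.372, -0.097]
contact_force: [-0.1, 0.5, -0.4]
opening: 0.699
finger_force: 0.0
```

carry_out --deltas '[0.023, -0.006, -0.005, -0.041, -0.153, 0.1, 0.046, -0.013, -0.01, -0.082, -0.307, 0.2, 0.07, -0.019, -0.015, -0.124, -0.46, 0.3, 0.093, -0.026, -0.02, -0.165, -0.614, 0.397, 0.116, -0.032, -0.025, -0.206, -0.767, 0.496]'

```text
time: 25.58
eef_pos: [0.5399, 0.0027, 0.4182]
tcp_rot: [1.0, 0.016, 0.02, -0.006]
contact_force: [0.1, -0.7, 0.6]
opening: 0.7
finger_force: 0.0
```

carry_out --deltas '[0.05, -0.015, 0, 0, 0, 0, 0.1, -0.03, 0, 0, 0, 0, 0.16, -0.049, 0, 0, 0, 0, 0.16, -0.049, 0, 0, 0, 0]'

```text
time: 26.08
eef_pos: [0.7007, 0.0572, 0.4177]
tcp_rot: [1.0, 0.018, 0.017, -0.008]
contact_force: [0.3, -0.9, -0.9]
opening: 0.7
finger_force: 0.0
```

Run:
```python
from ik import *
s=st(); c=cam("wrist"); balls(c)
chain(([.7,.049,.322],frame([0,0,-1],[0,-1,0])))
```

```text
t 26.07 pos [0.7007 0.0572 0.4177] R
 [[ 0.9987  0.0372  0.0334]
 [ 0.0367 -0.9992  0.0167]
 [ 0.034  -0.0154 -0.9993]] 
q [-0.0694  0.2608  1.2766  0.0189  1.572   1.4648] F [ 0.3256 -0.9205 -0.8529] op 0.6996046197019224 0.0
balls [[ 0.8015  0.0417  0.3098]
 [ 0.7568  0.1324  0.3096]
 [ 0.7456 -0.0425  0.3094]
 [ 0.6555  0.139   0.309 ]
 [ 0.6445 -0.0362  0.3089]
 [ 0.5994  0.0546  0.3087]] from front ccw [ 176.0611 -124.1291  116.5557  -63.7862   56.8196   -3.3308]
centre ((0.7004666328430176, 0.04818696156144142), (0.20253756642341614, 0.2026536911725998))
[-0.003, 0.009, 0.098, -0.015, -0.036, 0.036] rows 1.6
```

carry_out --deltas '[-0.002, 0.008, 0.05, -0.015, -0.036, 0.036, -0.003, 0.009, 0.097, -0.015, -0.036, 0.036, -0.003, 0.009, 0.097, -0.015, -0.036, 0.036]'

```text
time: 26.5
eef_pos: [0.6969, 0.0472, 0.3244]
tcp_rot: [1.0, -0.002, -0.0, 0.0]
contact_force: [0.1, -0.8, -0.8]
opening: 0.697
finger_force: 0.0
```

carry_out --deltas '[0, 0, 0, 0, 0, 0, 0, 0, 0, 0, 0, 0, 0, 0, 0, 0, 0, 0, 0, 0, 0, 0, 0, 0, 0, 0, 0, 0, 0, 0]' --grip 0 --grip_force 40

```text
time: 27.12
eef_pos: [0.7004, 0.0488, 0.3347]
tcp_rot: [1.0, -0.001, 0.008, -0.0]
contact_force: [-1.7, 4.5, 1.4]
opening: 0.396
finger_force: 39.9
```

carry_out --deltas '[0, 0, 0, 0, 0, -0.06, 0, 0, 0, 0, 0, -0.16, 0, 0, 0, 0, 0, -0.27, 0, 0, 0, 0, 0, -0.38, 0, 0, 0, 0, 0, -0.5]'

```text
time: 27.75
eef_pos: [0.7002, 0.0494, 0.3347]
tcp_rot: [0.969, 0.248, 0.007, 0.001]
contact_force: [-2.0, 5.5, 1.0]
opening: 0.4
finger_force: 40.0
```

carry_out --deltas '[0, 0, 0, 0, 0, -0.12, 0, 0, 0, 0, 0, -0.24, 0, 0, 0, 0, 0, -0.36, 0, 0, 0, 0, 0, -0.48, 0, 0, 0, 0, 0, -0.57]'

```text
time: 28.38
eef_pos: [0.6998, 0.0498, 0.3347]
tcp_rot: [0.86, 0.51, 0.007, 0.002]
contact_force: [-2.0, 6.7, 1.9]
opening: 0.396
finger_force: 40.1
```

carry_out --deltas '[0, 0, 0, 0, 0, -0.05, 0, 0, 0, 0, 0, -0.05, 0, 0, 0, 0, 0, -0.05]'

```text
time: 28.75
eef_pos: [0.6997, 0.0498, 0.3347]
tcp_rot: [0.848, 0.53, 0.006, 0.002]
contact_force: [-2.8, 5.3, 2.8]
opening: 0.399
finger_force: 40.0
```

carry_out --deltas '[0, 0, 0, 0, 0, 0, 0, 0, 0, 0, 0, 0, 0, 0, 0, 0, 0, 0, 0, 0, -0.06, 0, 0, 0, 0, 0, -0.1, 0, 0, 0]' --grip 70

```text
time: 29.38
eef_pos: [0.6993, 0.0466, 0.4334]
tcp_rot: [0.848, 0.529, 0.005, 0.005]
contact_force: [0.0, -0.5, -0.1]
opening: 0.7
finger_force: 0.0
```

Run:
```python
from ik import *
s=st(); c=cam("wrist"); balls(c)
D2=frame([0,0,-1],[0,-1,0])
chain(([.54,-.15,.42],fr(25,90)),([.525,-.20,.17],D2))
t=cam("top"); P=cloud(*t[1:]); grips(t)
```

```text
t 29.38 pos [0.6993 0.0466 0.4334] R
 [[ 0.4394  0.8982  0.0135]
 [ 0.8983 -0.4394 -0.003 ]
 [ 0.0032  0.0135 -0.9999]] 
q [-0.0772  0.2685  1.2397 -0.002   1.6197  0.3776] F [ 0.0324 -0.4588 -0.091 ] op 0.6999444382215884 0.0
balls [[ 0.7502  0.1372  0.3102]
 [ 0.6489  0.1361  0.3098]
 [ 0.8018  0.05    0.3095]
 [ 0.5993  0.0476  0.309 ]
 [ 0.7522 -0.0384  0.3091]
 [ 0.6507 -0.0397  0.3089]] from front ccw [-119.5565  -59.6575 -179.2838    0.6488  120.9167   60.8697]
centre ((0.700488269329071, 0.048766668885946274), (0.20242923498153687, 0.20299385488033295))
[-0.247, -0.058, 0.018, 0.02, -0.015, 0.679] rows 4.1
[-0.035, 0.039, 0.25, -0.0, -0.0, 0.436] rows 4.1
grip 103 rect 509 -203 size 17 99 mean [ 0.509  -0.2027  0.0141] yaw -2.3682363740388648 uv [282.2136 250.233 ]
grip 114 rect 522 -276 size 17 108 mean [ 0.5187 -0.2765  0.014 ] yaw -2.7834477372334976 uv [301.8596 256.4474]
grip 114 rect 516 -354 size 103 17 mean [ 0.5141 -0.3541  0.0136] yaw 3.1377847141620125 uv [321.307  266.5088]
```

Run:
```python
from ik import *
T=fr(-2.4,90)
chain(([.54,-.16,.42],fr(25,90)),([.5255,-.203,.17],T),([.5255,-.203,.06],T))
```

```text
[-0.256, -0.054, 0.016, 0.02, -0.015, 0.68] rows 4.2
[-0.031, 0.033, 0.25, -0.0, 0.0, 0.478] rows 4.1
[-0.0, 0.0, 0.11, 0.0, 0.0, 0.0] rows 1.8
```

carry_out --deltas '[-0.05, -0.011, 0.004, 0.004, -0.003, 0.136, -0.1, -0.023, 0.007, 0.008, -0.006, 0.272, -0.15, -0.035, 0.01, 0.012, -0.009, 0.407, -0.2, -0.047, 0.014, 0.016, -0.012, 0.543, -0.255, -0.054, 0.018, 0.02, -0.015, 0.679]' --grip 60

```text
time: 30.1
eef_pos: [0.5376, -0.1595, 0.4107]
tcp_rot: [0.977, 0.215, -0.006, -0.002]
contact_force: [0.5, 0.1, 0.3]
opening: 0.602
finger_force: 0.0
```

Run:
```python
from ik import *
T=fr(-2.4,90); chain(([.5255,-.203,.17],T),([.5255,-.203,.006],T)); st()
```

```text
[-0.026, 0.036, 0.241, -0.004, 0.013, 0.475] rows 3.9
[-0.0, 0.0, 0.164, 0.0, 0.0, 0.0] rows 2.6
t 30.1 pos [ 0.5376 -0.1595  0.4107] R
 [[ 0.9075  0.4198 -0.0134]
 [ 0.4198 -0.9076  0.001 ]
 [-0.0117 -0.0065 -0.9999]] 
q [-0.467  -0.0395  1.6144 -0.0051  1.5791  0.6705] F [0.5262 0.1205 0.2899] op 0.6020807972629169 0.0
```

carry_out --deltas '[-0.006, 0.008, 0.06, -0.001, 0.004, 0.12, -0.013, 0.018, 0.12, -0.002, 0.008, 0.24, -0.02, 0.027, 0.18, -0.003, 0.011, 0.36, -0.026, 0.036, 0.241, -0.004, 0.013, 0.475, -0.026, 0.036, 0.241, -0.004, 0.013, 0.475]'

```text
time: 30.72
eef_pos: [0.5234, -0.2002, 0.1641]
tcp_rot: [1.0, -0.019, -0.006, -0.003]
contact_force: [-0.5, -0.2, -1.3]
opening: 0.596
finger_force: 0.0
```

Run:
```python
from ik import *
s=st(); c=cam("wrist"); grips(c)
T=fr(-2.4,90); chain(([.5255,-.203,.006],T))
```

```text
t 30.73 pos [ 0.5234 -0.2002  0.1641] R
 [[ 0.9992 -0.0379 -0.0112]
 [-0.0379 -0.9993  0.0067]
 [-0.0114 -0.0063 -0.9999]] 
q [-0.5463  0.1081  1.9123 -0.0001  1.1343  1.0624] F [-0.494  -0.1812 -1.2539] op 0.596347192091156 0.0
grip 1477 rect 522 -274 size 18 105 mean [ 0.5237 -0.2737  0.0124] yaw -3.129913082902448 uv [320.7089 172.6046]
grip 1514 rect 515 -351 size 107 18 mean [ 0.5176 -0.3507  0.0123] yaw 3.903215590725027 uv [391.7299 175.5931]
grip 1501 rect 512 -202 size 19 105 mean [ 0.5144 -0.2014  0.0124] yaw -2.9585098987344534 uv [254.0033 183.1326]
[0.0, 0.002, 0.163, -0.002, 0.004, 0.005] rows 2.6
```

carry_out --deltas '[0.001, 0.002, 0.06, 0, 0.004, 0.01, 0.002, 0.002, 0.11, 0, 0.004, 0.01, 0.002, 0.002, 0.15, 0, 0.004, 0.01, 0.002, 0.002, 0.158, 0, 0.004, 0.01, 0.002, 0.002, 0.158, 0, 0.004, 0.01]'

```text
time: 31.4
eef_pos: [0.5317, -0.2048, 0.0152]
tcp_rot: [1.0, -0.023, 0.004, 0.001]
contact_force: [-0.0, -0.2, 0.7]
opening: 0.601
finger_force: 0.0
```

carry_out --deltas '[0, 0, 0, 0, 0, 0, 0, 0, 0, 0, 0, 0, 0, 0, 0, 0, 0, 0, 0, 0, 0, 0, 0, 0, 0, 0, 0, 0, 0, 0]' --grip 0 --grip_force 60

```text
time: 32.02
eef_pos: [0.5305, -0.2043, 0.0141]
tcp_rot: [1.0, -0.024, 0.003, 0.001]
contact_force: [-0.3, 0.8, 5.8]
opening: -0.002
finger_force: 3.2
```

carry_out --deltas '[0, 0, -0.02, 0, 0, 0, 0, 0, -0.06, 0, 0, 0, 0, 0, -0.12, 0, 0, 0, 0, 0, -0.18, 0, 0, 0, 0, 0, -0.22, 0, 0, 0]'

```text
time: 32.65
eef_pos: [0.529, -0.2042, 0.2373]
tcp_rot: [1.0, -0.024, 0.004, 0.002]
contact_force: [0.5, -2.2, -0.7]
opening: 0.002
finger_force: 0.0
```

Run:
```python
from ik import *
s=st(); Rt=fr(30,5); W0=tcp((.557,.025,.318),Rt,(.0555,0.001,-.0035))
pts=[([.50,-.13,.30],fr(15,55)),([.51,-.06,.30],fr(30,28)),(W0,Rt)]
for p,r in pts: print([np.round(o,2).tolist() for o in ik(np.array(p),r,10)])
chain(*pts)
```

```text
t 32.65 pos [ 0.529  -0.2042  0.2373] R
 [[ 0.9988 -0.0477  0.0088]
 [-0.0476 -0.9989 -0.0033]
 [ 0.009   0.0028 -1.    ]] 
q [-0.548   0.0395  1.8452  0.0019  1.2476  1.0698] F [ 0.4605 -2.1829 -0.7365] op 0.00221744008508634 0.0
[[-0.69, -0.39, 2.18, 0.57, 1.04, 0.4]]
[[-0.77, -0.41, 2.36, 1.18, 1.16, -0.23]]
[]
[-0.032, -0.073, -0.063, 0.099, 0.597, -0.298] rows 3.6
[0.023, -0.065, 0.016, 0.198, 0.469, -0.175] rows 2.9
[0.005, -0.051, 0.09, -0.0, 0.401, -0.0] rows 2.1
```

carry_out --deltas '[0, 0, 0.05, 0, 0, 0, 0, 0, 0.07, 0, 0, 0, 0, 0, 0.07, 0, 0, 0, 0, 0, 0.07, 0, 0, 0, 0, 0, 0.07, 0, 0, 0]' --grip 60

```text
time: 33.28
eef_pos: [0.5296, -0.2042, 0.1639]
tcp_rot: [1.0, -0.024, 0.003, 0.001]
contact_force: [-0.2, 0.5, -0.2]
opening: 0.601
finger_force: 0.0
```

Run:
```python
from ik import *
s=st(); c=cam("wrist"); grips(c)
t=cam("top"); grips(t)
```

```text
t 33.27 pos [ 0.5296 -0.2042  0.1639] R
 [[ 0.9988 -0.0476  0.0063]
 [-0.0476 -0.9989 -0.0015]
 [ 0.0064  0.0012 -1.    ]] 
q [-0.5477  0.1136  1.9066  0.0022  1.1152  1.0698] F [-0.1691  0.5494 -0.1972] op 0.6006436192547226 0.0
grip 1452 rect 521 -274 size 18 106 mean [ 0.5236 -0.2737  0.0124] yaw -3.2107575223949723 uv [315.5248 180.0751]
grip 1455 rect 515 -352 size 107 18 mean [ 0.5173 -0.3508  0.0123] yaw 3.8430436260191256 uv [385.8928 182.4296]
grip 1485 rect 511 -201 size 19 106 mean [ 0.5144 -0.2013  0.0124] yaw -2.888316652881332 uv [249.6242 191.1232]
grip 118 rect 512 -202 size 20 100 mean [ 0.5107 -0.2023  0.0138] yaw -2.4873082872607166 uv [282.2966 249.8644]
grip 111 rect 520 -276 size 17 102 mean [ 0.5191 -0.2764  0.0139] yaw -2.6055044784671675 uv [301.8739 256.3604]
grip 116 rect 517 -354 size 105 17 mean [ 0.5136 -0.3539  0.0142] yaw 3.0138403730113916 uv [321.2241 266.5345]
```

carry_out --deltas '[-0.003, -0.001, 0.06, 0, 0, 0, -0.003, -0.001, 0.11, 0, 0, 0, -0.003, -0.001, 0.15, 0, 0, 0, -0.003, -0.001, 0.158, 0, 0, 0, -0.003, -0.001, 0.158, 0, 0, 0]'

```text
time: 34.0
eef_pos: [0.5272, -0.2031, 0.0053]
tcp_rot: [1.0, -0.024, 0.003, 0.0]
contact_force: [0.7, 0.8, 0.8]
opening: 0.602
finger_force: 0.0
```

carry_out --deltas '[0, 0, 0, 0, 0, 0, 0, 0, 0, 0, 0, 0, 0, 0, 0, 0, 0, 0, 0, 0, 0, 0, 0, 0, 0, 0, 0, 0, 0, 0]' --grip 0 --grip_force 60

```text
time: 34.62
eef_pos: [0.5283, -0.2036, 0.007]
tcp_rot: [1.0, -0.024, 0.004, 0.001]
contact_force: [0.5, 0.5, 6.6]
opening: 0.209
finger_force: 60.5
```

carry_out --deltas '[0, 0, -0.02, 0, 0, 0, 0, 0, -0.06, 0, 0, 0, 0, 0, -0.12, 0, 0, 0, 0, 0, -0.18, 0, 0, 0, 0, 0, -0.22, 0, 0, 0]'

```text
time: 35.25
eef_pos: [0.5262, -0.2029, 0.2294]
tcp_rot: [1.0, -0.024, 0.005, 0.002]
contact_force: [0.5, -0.5, -0.8]
opening: 0.208
finger_force: 59.6
```

Run:
```python
from ik import *
s=st(); 
pts=[([.51,-.12,.31],fr(15,55)),([.52,-.05,.31],fr(30,28)),([.557,.022,.262],fr(30,5))]
for p,r in pts: print([np.round(o,2).tolist() for o in ik(np.array(p),r,10)])
chain(*pts)
```

```text
t 35.25 pos [ 0.5262 -0.2029  0.2294] R
 [[ 0.9988 -0.0475  0.0091]
 [-0.0475 -0.9989 -0.0032]
 [ 0.0092  0.0028 -1.    ]] 
q [-0.5489  0.0388  1.8607  0.0021  1.2327  1.0688] F [ 0.521  -0.4846 -0.8303] op 0.2083892858796395 59.64398503303528
[[-0.65, -0.38, 2.16, 0.56, 1.04, 0.45]]
[[-0.73, -0.41, 2.34, 1.18, 1.14, -0.19]]
[[-0.58, -0.17, 2.46, 1.83, 1.16, -0.75]]
[-0.019, -0.082, -0.081, 0.098, 0.597, -0.298] rows 3.6
[0.023, -0.065, 0.016, 0.198, 0.469, -0.175] rows 2.9
[-0.01, -0.044, 0.083, -0.0, 0.401, -0.0] rows 2.1
```

carry_out --deltas '[-0.005, -0.02, -0.02, 0.025, 0.15, -0.075, -0.01, -0.041, -0.04, 0.05, 0.3, -0.15, -0.014, -0.061, -0.06, 0.074, 0.448, -0.224, -0.019, -0.082, -0.081, 0.098, 0.597, -0.298, -0.019, -0.082, -0.081, 0.098, 0.597, -0.298]'

```text
time: 35.88
eef_pos: [0.5088, -0.1193, 0.3067]
tcp_rot: [0.946, 0.124, 0.297, -0.04]
contact_force: [-0.2, -0.3, -1.5]
opening: 0.209
finger_force: 59.7
```

carry_out --deltas '[0.006, -0.016, 0.004, 0.05, 0.117, -0.044, 0.012, -0.032, 0.008, 0.1, 0.235, -0.088, 0.017, -0.049, 0.012, 0.148, 0.352, -0.131, 0.023, -0.065, 0.016, 0.198, 0.469, -0.175, 0.023, -0.065, 0.016, 0.198, 0.469, -0.175]'

```text
time: 36.5
eef_pos: [0.5198, -0.0496, 0.303]
tcp_rot: [0.831, 0.22, 0.493, -0.136]
contact_force: [-0.7, 0.1, -1.2]
opening: 0.209
finger_force: 59.7
```

carry_out --deltas '[-0.003, -0.015, 0.028, 0, 0.133, 0, -0.006, -0.03, 0.055, 0, 0.267, 0, -0.01, -0.044, 0.083, 0, 0.401, 0, -0.01, -0.044, 0.083, 0, 0.401, 0]'

```text
time: 37.0
eef_pos: [0.5569, 0.0248, 0.2533]
tcp_rot: [0.716, 0.189, 0.647, -0.18]
contact_force: [-0.8, -0.5, -1.2]
opening: 0.205
finger_force: 59.7
```

```bash
cat >> ik.py <<'E'
def look(name,eye=(.055,.0013,-.003),b=(.597,.0485,.311)):
    s=st(); c=cam("wrist"); P=cloud(*c[1:]); Rm=R.from_quat(s["tcp_rot"]).as_matrix(); p=np.array(s["eef_pos"])
    e=p+Rm@np.array(eye); b=np.array(b); I=c[0].copy()
    d=np.linalg.norm(P-b,axis=-1); Q=P[d<.012]; print("eye",e,"ball pts",len(Q),Q.mean(0) if len(Q) else "")
    for q,col in ((e,(255,0,0)),(b,(0,255,0))): cv2.circle(I,tuple(int(round(v)) for v in proj(q,*c[2:])),2,col,-1)
    # bright eye ring: depth 0.12..0.16 above grip
    hsv=cv2.cvtColor(c[0],cv2.COLOR_RGB2HSV); L=(P-p)@Rm
    m=(L[...,0]>.035)&(L[...,0]<.08)&(np.abs(L[...,1])<.022)&(np.abs(L[...,2])<.02); Q=L[m]
    if len(Q): print("ring in tool",len(Q),(Q.min(0)+Q.max(0))/2,np.ptp(Q,axis=0))
    save(name,cv2.resize(I[60:260,130:380],(750,600)))
    for q in ((.585,.040,.313),(.598,.0477,.311),(.606,.0482,.298),(.613,.0487,.284),(.613,.0487,.276)):
        print(np.round(Rm.T@(tcp(q,Rm,eye)-p),4))
E
python3 -c "
from ik import *
look('w8.png')"
```

```text
t 37.0 pos [0.5569 0.0248 0.2533] R
 [[ 0.0915  0.5032  0.8593]
 [ 0.0372 -0.8641  0.502 ]
 [ 0.9951 -0.0139 -0.0978]] 
q [-0.5713 -0.1521  2.461   1.826   1.1596 -0.7541] F [-0.8403 -0.5061 -1.2029] op 0.20528706785348996 59.7247177362442
eye [0.56   0.0242 0.3083] ball pts 128 [0.5964 0.0455 0.3053]
ring in tool 1541 [ 0.0523  0.0016 -0.0044] [0.0346 0.0273 0.0091]
[ 0.0075 -0.0011  0.0289]
[ 0.007  -0.0012  0.0442]
[-0.0052  0.0026  0.0525]
[-0.0185  0.0059  0.0602]
[-0.0264  0.006   0.061 ]
```

carry_out --deltas '[0.008, -0.001, 0.01, 0, 0, 0, 0.0085, -0.001, 0.029, 0, 0, 0, 0.0085, -0.0012, 0.037, 0, 0, 0, 0.008, -0.0012, 0.044, 0, 0, 0, 0.008, -0.0012, 0.044, 0, 0, 0]'

```text
time: 37.67
eef_pos: [0.5954, 0.0465, 0.2616]
tcp_rot: [0.714, 0.19, 0.651, -0.176]
contact_force: [-1.4, -0.1, -2.5]
opening: 0.209
finger_force: 59.8
```

carry_out --deltas '[-0.006, 0.001, 0.004, 0, 0, 0, -0.0125, 0.0025, 0.008, 0, 0, 0, -0.019, 0.004, 0.012, 0, 0, 0, -0.0258, 0.005, 0.0156, 0, 0, 0, -0.0258, 0.005, 0.0156, 0, 0, 0]'

```text
time: 38.3
eef_pos: [0.6096, 0.0485, 0.2337]
tcp_rot: [0.714, 0.189, 0.651, -0.177]
contact_force: [0.6, 1.2, -0.9]
opening: 0.208
finger_force: 59.7
```

```bash
python3 -c "
from ik import *
look('w9.png',b=(.613,.0487,.286))"
```

```text
t 38.3 pos [0.6096 0.0485 0.2337] R
 [[ 0.0819  0.4996  0.8624]
 [ 0.0402 -0.8662  0.498 ]
 [ 0.9958 -0.0061 -0.091 ]] 
q [-0.4433  0.0154  2.3601  1.9685  1.0955 -0.8677] F [ 0.6481  1.2153 -0.9043] op 0.20759879183603347 59.7329717874527
eye [0.6122 0.0481 0.2887] ball pts 711 [0.6124 0.0488 0.2876]
ring in tool 2382 [ 0.0575  0.0014 -0.    ] [0.0449 0.0305 0.04  ]
[ 0.0216 -0.0067 -0.0297]
[ 0.021  -0.0069 -0.0144]
[ 0.0087 -0.0032 -0.0061]
[-0.0046 -0.0001  0.0015]
[-0.0126 -0.0001  0.0022]
```

View pics/w9.png

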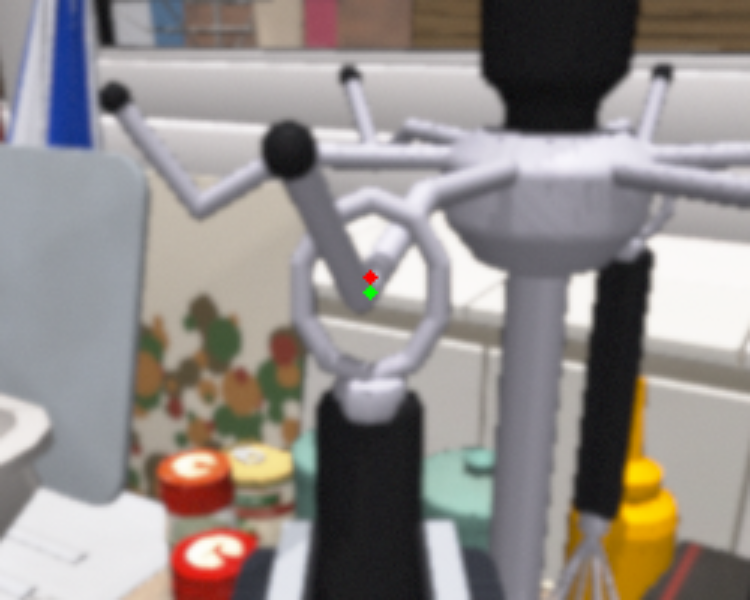

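carry_out --deltas '[-0.004, -0.001, 0, 0, 0, 0, -0.007, -0.001, 0, 0, 0, 0, -0.0095, -0.001, 0, 0, 0, 0, -0.0095, -0.001, 0, 0, 0, 0]'

```text
time: 38.85
eef_pos: [0.6085, 0.0488, 0.2257]
tcp_rot: [0.713, 0.189, 0.652, -0.176]
contact_force: [0.9, 0.7, 0.2]
opening: 0.206
finger_force: 59.6
```

carry_out --deltas '[0, 0, 0, 0, 0, 0, 0, 0, 0, 0, 0, 0, 0, 0, 0, 0, 0, 0, 0, 0, -0.01, 0, 0, 0, 0, 0, -0.03, 0, 0, 0]' --grip 50

```text
time: 39.48
eef_pos: [0.5819, 0.034, 0.228]
tcp_rot: [0.713, 0.19, 0.651, -0.176]
contact_force: [-0.4, -1.1, -0.3]
opening: 0.503
finger_force: 0.0
```

carry_out --deltas '[0, 0, -0.03, 0, -0.1, 0, 0.01, 0.01, -0.045, 0, -0.2, 0, 0.02, 0.015, -0.06, 0, -0.35, 0]'

```text
time: 39.85
eef_pos: [0.5382, -0.0091, 0.252]
tcp_rot: [0.818, 0.216, 0.514, -0.14]
contact_force: [0.3, 0.4, 0.6]
opening: 0.5
finger_force: 0.0
```

Run:
```python
from ik import *
s=st(); c=cam("wrist"); save("w10.png",c[0])
D2=frame([0,0,-1],[0,-1,0])
chain(([.5,-.06,.32],fr(30,45)),([.54,0,.42],D2),([.7,.049,.42],D2),([.7,.049,.322],D2))
```

```text
t 39.85 pos [ 0.5382 -0.0091  0.252 ] R
 [[ 0.3775  0.4972  0.7812]
 [ 0.2094 -0.8676  0.451 ]
 [ 0.902  -0.0067 -0.4316]] 
q [-0.6208 -0.3136  2.404   1.3441  1.0025 -0.3475] F [0.264  0.3786 0.5991] op 0.5003430040923549 0.0
[0.03, 0.023, -0.08, 0.005, -0.341, 0.001] rows 1.8
[0.116, -0.032, -0.025, -0.206, -0.767, 0.496] rows 5.0
[0.16, -0.049, 0.0, 0.0, 0.0, 0.0] rows 2.7
[0.0, 0.0, 0.098, 0.0, 0.0, 0.0] rows 1.6
```

View pics/w10.png

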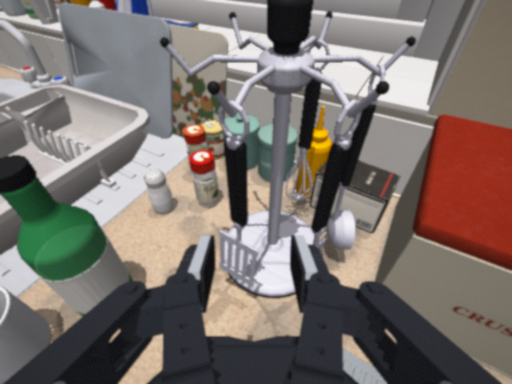

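carry_out --deltas '[0.01, 0.008, -0.027, 0, -0.11, 0, 0.02, 0.016, -0.054, 0, -0.22, 0, 0.03, 0.023, -0.08, 0, -0.341, 0, 0.03, 0.023, -0.08, 0, -0.341, 0]' --grip 70

```text
time: 40.4
eef_pos: [0.5008, -0.059, 0.3181]
tcp_rot: [0.891, 0.239, 0.374, -0.099]
contact_force: [-0.0, 0.1, -1.1]
opening: 0.701
finger_force: 0.0
```

carry_out --deltas '[0.023, -0.006, -0.005, -0.041, -0.153, 0.1, 0.046, -0.013, -0.01, -0.082, -0.307, 0.2, 0.07, -0.019, -0.015, -0.124, -0.46, 0.3, 0.093, -0.026, -0.02, -0.165, -0.614, 0.397, 0.116, -0.032, -0.025, -0.206, -0.767, 0.496]'

```text
time: 41.02
eef_pos: [0.5389, 0.0029, 0.4132]
tcp_rot: [1.0, 0.016, 0.022, -0.01]
contact_force: [0.3, -0.9, -0.2]
opening: 0.7
finger_force: 0.0
```

carry_out --deltas '[0.05, -0.015, 0, 0, 0, 0, 0.1, -0.03, 0, 0, 0, 0, 0.16, -0.049, 0, 0, 0, 0, 0.16, -0.049, 0, 0, 0, 0]'

```text
time: 41.52
eef_pos: [0.6997, 0.057, 0.414]
tcp_rot: [1.0, 0.018, 0.019, -0.012]
contact_force: [0.0, 0.0, -1.4]
opening: 0.704
finger_force: 0.0
```

Run:
```python
from ik import *
s=st(); c=cam("wrist"); balls(c)
chain(([.7,.049,.322],frame([0,0,-1],[0,-1,0])))
```

```text
t 41.52 pos [0.6997 0.057  0.414 ] R
 [[ 0.9986  0.0359  0.0377]
 [ 0.035  -0.9991  0.0241]
 [ 0.0385 -0.0227 -0.999 ]] 
q [-0.0726  0.2555  1.2896  0.0268  1.5607  1.463 ] F [ 0.0225  0.0234 -1.3582] op 0.7040042641227757 0.0
balls [[ 0.802   0.0465  0.3103]
 [ 0.7527  0.1348  0.3096]
 [ 0.7498 -0.0405  0.3095]
 [ 0.6513  0.1366  0.3088]
 [ 0.6485 -0.0387  0.3088]
 [ 0.5993  0.0498  0.3086]] from front ccw [ 178.7708 -121.4815  119.2063  -61.0281   59.465    -0.6102]
centre ((0.7006255388259888, 0.048069022595882416), (0.202437162399292, 0.2027519792318344))
[-0.002, 0.009, 0.094, -0.022, -0.041, 0.035] rows 1.5
```

Hook3 at −61°: turn by +61.5° (1.07 rad).

carry_out --deltas '[-0.001, 0.008, 0.05, -0.022, -0.041, 0.035, -0.002, 0.009, 0.094, -0.022, -0.041, 0.035, -0.002, 0.009, 0.094, -0.022, -0.041, 0.035]'

```text
time: 41.95
eef_pos: [0.6973, 0.048, 0.3236]
tcp_rot: [1.0, -0.002, -0.0, 0.0]
contact_force: [0.2, 0.5, -0.4]
opening: 0.701
finger_force: 0.0
```

carry_out --deltas '[0, 0, 0, 0, 0, 0, 0, 0, 0, 0, 0, 0, 0, 0, 0, 0, 0, 0, 0, 0, 0, 0, 0, 0, 0, 0, 0, 0, 0, 0]' --grip 0 --grip_force 40

```text
time: 42.58
eef_pos: [0.7008, 0.0488, 0.3335]
tcp_rot: [1.0, -0.001, 0.007, 0.001]
contact_force: [-4.1, 3.2, 6.0]
opening: 0.401
finger_force: 40.6
```

carry_out --deltas '[0, 0, 0, 0, 0, -0.06, 0, 0, 0, 0, 0, -0.16, 0, 0, 0, 0, 0, -0.27, 0, 0, 0, 0, 0, -0.38, 0, 0, 0, 0, 0, -0.5]'

```text
time: 43.2
eef_pos: [0.7006, 0.0496, 0.3335]
tcp_rot: [0.969, 0.248, 0.007, 0.001]
contact_force: [-4.6, 4.6, 6.7]
opening: 0.399
finger_force: 40.7
```

carry_out --deltas '[0, 0, 0, 0, 0, -0.12, 0, 0, 0, 0, 0, -0.24, 0, 0, 0, 0, 0, -0.36, 0, 0, 0, 0, 0, -0.48, 0, 0, 0, 0, 0, -0.57]'

```text
time: 43.82
eef_pos: [0.7, 0.0502, 0.3335]
tcp_rot: [0.86, 0.51, 0.005, 0.002]
contact_force: [-4.4, 5.5, 6.9]
opening: 0.395
finger_force: 40.8
```

carry_out --deltas '[0, 0, 0, 0, 0, 0, 0, 0, 0, 0, 0, 0, 0, 0, 0, 0, 0, 0, 0, 0, -0.06, 0, 0, 0, 0, 0, -0.1, 0, 0, 0]' --grip 70

```text
time: 44.45
eef_pos: [0.6998, 0.0478, 0.4315]
tcp_rot: [0.861, 0.508, 0.004, 0.004]
contact_force: [0.0, 0.0, 0.1]
opening: 0.7
finger_force: 0.0
```

Run:
```python
from ik import *
s=st(); c=cam("wrist"); balls(c)
t=cam("top"); grips(t)
T=fr(-3,90)
chain(([.56,-.14,.43],fr(25,90)),([.56,-.24,.3],fr(5,90)),([.535,-.276,.165],T))
```

```text
t 44.45 pos [0.6998 0.0478 0.4315] R
 [[ 0.484   0.875   0.0118]
 [ 0.875  -0.484  -0.0032]
 [ 0.0029  0.0118 -0.9999]] 
q [-0.0753  0.2708  1.2403 -0.0023  1.6186  0.4298] F [0.0151 0.0293 0.0603] op 0.7003352289576468 0.0
balls [[ 0.7497  0.1373  0.31  ]
 [ 0.6485  0.136   0.3097]
 [ 0.8018  0.0504  0.3097]
 [ 0.7525 -0.0382  0.3089]
 [ 0.5992  0.0472  0.3089]
 [ 0.6511 -0.04    0.309 ]] from front ccw [-119.3138  -59.4732 -179.0564  121.1115    0.85     61.1435]
centre ((0.7004363536834717, 0.04874183610081673), (0.20258383452892303, 0.20293138921260834))
grip 114 rect 521 -276 size 17 105 mean [ 0.5208 -0.2763  0.0136] yaw -3.2680276457417277 uv [302.0175 256.0088]
grip 115 rect 515 -354 size 98 18 mean [ 0.5147 -0.3539  0.0141] yaw 3.6106924354584917 uv [321.3478 266.3217]
[-0.233, -0.032, 0.005, 0.019, -0.014, 0.629] rows 3.8
[-0.042, 0.091, 0.13, -0.0, 0.0, 0.349] rows 2.6
[-0.028, 0.034, 0.135, -0.0, -0.0, 0.14] rows 2.3
```

Run:
```python
from ik import *
t=cam("top"); P=cloud(*t[1:])
for y in (-.15,-.2,-.25,-.3,-.35,-.4):
    m=(np.abs(P[...,1]-y)<.02)&(P[...,2]>.04)&(P[...,0]>.45)&(P[...,0]<1); Q=P[m]; print(y,np.percentile(Q[:,0],2),Q[:,2].max())
```

```text
-0.15 0.6772890514005144 0.7758413708974636
-0.2 0.6769162251322153 0.7917418305203434
-0.25 0.6769576985358492 0.816676599721932
-0.3 0.6771456322877296 0.7932066904104693
-0.35 0.6769290903161713 0.8097500695782103
-0.4 0.6773395384735069 0.8244550524250164
```

carry_out --deltas '[-0.047, -0.006, 0.001, 0.004, -0.003, 0.126, -0.093, -0.013, 0.002, 0.008, -0.006, 0.252, -0.14, -0.019, 0.003, 0.011, -0.008, 0.377, -0.186, -0.026, 0.004, 0.015, -0.011, 0.503, -0.233, -0.032, 0.005, 0.019, -0.014, 0.629]' --grip 60

```text
time: 45.22
eef_pos: [0.5576, -0.1414, 0.4211]
tcp_rot: [0.977, 0.215, -0.007, -0.003]
contact_force: [-0.5, -0.3, -0.0]
opening: 0.602
finger_force: 0.0
```

carry_out --deltas '[-0.014, 0.03, 0.043, 0, 0, 0.116, -0.028, 0.06, 0.087, 0, 0, 0.232, -0.042, 0.091, 0.13, 0, 0, 0.349, -0.042, 0.091, 0.13, 0, 0, 0.349]'

```text
time: 45.72
eef_pos: [0.5548, -0.2409, 0.2856]
tcp_rot: [0.999, 0.042, -0.012, -0.005]
contact_force: [-0.3, -1.0, -0.0]
opening: 0.604
finger_force: 0.0
```

Run:
```python
from ik import *
s=st(); chain(([.5355,-.2765,.165],fr(-3,90)))
```

```text
t 45.73 pos [ 0.5548 -0.2409  0.2856] R
 [[ 0.9961  0.0848 -0.0237]
 [ 0.085  -0.9963  0.0083]
 [-0.0229 -0.0103 -0.9997]] 
q [-0.5748  0.1101  1.682  -0.006   1.3739  0.9123] F [-0.2532 -0.9694 -0.0342] op 0.6036360093752681 0.0
[-0.019, 0.035, 0.121, -0.009, 0.024, 0.137] rows 2.0
```

carry_out --deltas '[-0.01, 0.018, 0.06, -0.004, 0.012, 0.07, -0.019, 0.035, 0.121, -0.009, 0.024, 0.137, -0.019, 0.035, 0.121, -0.009, 0.024, 0.137, -0.019, 0.035, 0.121, -0.009, 0.024, 0.137, -0.019, 0.035, 0.121, -0.009, 0.024, 0.137]'

```text
time: 46.35
eef_pos: [0.5428, -0.2771, 0.1767]
tcp_rot: [1.0, -0.023, 0.009, 0.005]
contact_force: [0.1, -0.4, 0.4]
opening: 0.598
finger_force: 0.0
```

Run:
```python
from ik import *
s=st(); c=cam("wrist"); grips(c); chain(([.5355,-.2763,.006],fr(-3,90)))
```

```text
t 46.35 pos [ 0.5428 -0.2771  0.1767] R
 [[ 0.9988 -0.0469  0.0172]
 [-0.0468 -0.9988 -0.0107]
 [ 0.0176  0.0099 -0.9998]] 
q [-0.6391  0.1827  1.8036  0.0018  1.1351  0.9778] F [ 0.0995 -0.3593  0.4412] op 0.5982400191628087 0.0
grip 1317 rect 522 -275 size 19 106 mean [ 0.5242 -0.2751  0.0125] yaw -3.6440388105442723 uv [249.3288 192.1093]
grip 1254 rect 516 -352 size 105 18 mean [ 0.5174 -0.3514  0.0124] yaw 3.86625042937657 uv [315.3493 194.5598]
[-0.01, -0.002, 0.17, 0.01, -0.017, 0.005] rows 2.7
```

carry_out --deltas '[-0.008, -0.001, 0.06, 0.01, -0.017, 0.005, -0.01, -0.002, 0.12, 0.01, -0.017, 0.005, -0.01, -0.002, 0.16, 0.01, -0.017, 0.005, -0.01, -0.002, 0.17, 0.01, -0.017, 0.005, -0.01, -0.002, 0.17, 0.01, -0.017, 0.005]'

```text
time: 47.02
eef_pos: [0.5339, -0.2759, 0.0039]
tcp_rot: [1.0, -0.027, -0.002, -0.001]
contact_force: [0.5, 0.0, 0.4]
opening: 0.598
finger_force: 0.0
```

carry_out --deltas '[0, 0, 0, 0, 0, 0, 0, 0, 0, 0, 0, 0, 0, 0, 0, 0, 0, 0, 0, 0, 0, 0, 0, 0, 0, 0, 0, 0, 0, 0]' --grip 0 --grip_force 60

```text
time: 47.65
eef_pos: [0.5344, -0.2765, 0.0052]
tcp_rot: [1.0, -0.027, -0.0, -0.001]
contact_force: [0.0, 0.7, 6.2]
opening: 0.211
finger_force: 62.1
```

carry_out --deltas '[0, 0, -0.02, 0, 0, 0, 0, 0, -0.06, 0, 0, 0, 0, 0, -0.12, 0, 0, 0, 0, 0, -0.18, 0, 0, 0, 0, 0, -0.22, 0, 0, 0]'

```text
time: 48.28
eef_pos: [0.5343, -0.2766, 0.2275]
tcp_rot: [1.0, -0.027, -0.0, -0.0]
contact_force: [-0.1, -0.2, -1.3]
opening: 0.209
finger_force: 61.3
```

Run:
```python
from ik import *
s=st(); 
pts=[([.51,-.12,.31],fr(15,55)),([.52,-.05,.31],fr(30,28)),([.557,.022,.258],fr(30,5))]
chain(*pts)
```

```text
t 48.27 pos [ 0.5343 -0.2766  0.2275] R
 [[ 0.9986 -0.0535 -0.0004]
 [-0.0535 -0.9986  0.0006]
 [-0.0004 -0.0006 -1.    ]] 
q [-0.6463  0.1301  1.7664  0.0003  1.2457  0.9779] F [-0.0771 -0.1547 -1.2975] op 0.20917232565914776 61.25429034233093
[-0.033, -0.155, -0.082, 0.096, 0.606, -0.306] rows 3.7
[0.023, -0.065, 0.016, 0.198, 0.469, -0.175] rows 2.9
[-0.014, -0.044, 0.084, -0.0, 0.401, -0.0] rows 2.1
```

carry_out --deltas '[-0.007, -0.035, -0.02, 0.02, 0.13, -0.065, -0.015, -0.07, -0.04, 0.045, 0.28, -0.14, -0.024, -0.11, -0.06, 0.07, 0.44, -0.22, -0.033, -0.155, -0.082, 0.096, 0.606, -0.306, -0.033, -0.155, -0.082, 0.096, 0.606, -0.306]'

```text
time: 48.9
eef_pos: [0.5075, -0.1178, 0.3063]
tcp_rot: [0.946, 0.125, 0.297, -0.041]
contact_force: [0.0, 0.3, -0.6]
opening: 0.211
finger_force: 61.3
```

carry_out --deltas '[0.006, -0.016, 0.004, 0.05, 0.117, -0.044, 0.012, -0.032, 0.008, 0.1, 0.235, -0.088, 0.017, -0.049, 0.012, 0.148, 0.352, -0.131, 0.023, -0.065, 0.016, 0.198, 0.469, -0.175, 0.023, -0.065, 0.016, 0.198, 0.469, -0.175]'

```text
time: 49.52
eef_pos: [0.519, -0.0502, 0.3033]
tcp_rot: [0.83, 0.22, 0.494, -0.136]
contact_force: [-0.2, -0.0, -0.8]
opening: 0.206
finger_force: 61.3
```

carry_out --deltas '[-0.004, -0.015, 0.028, 0, 0.133, 0, -0.009, -0.03, 0.056, 0, 0.267, 0, -0.014, -0.044, 0.084, 0, 0.401, 0, -0.014, -0.044, 0.084, 0, 0.401, 0, -0.014, -0.044, 0.084, 0, 0.401, 0]'

```text
time: 50.15
eef_pos: [0.557, 0.0214, 0.2557]
tcp_rot: [0.713, 0.19, 0.651, -0.176]
contact_force: [1.3, -0.5, -0.5]
opening: 0.21
finger_force: 61.4
```

```bash
python3 -c "
from ik import *
look('w11.png',eye=(.058,.0013,-.003))"
```

```text
t 50.15 pos [0.557  0.0214 0.2557] R
 [[ 0.0792  0.501   0.8618]
 [ 0.0419 -0.8654  0.4993]
 [ 0.996  -0.0035 -0.0896]] 
q [-0.5788 -0.152   2.4602  1.8292  1.168  -0.7656] F [ 1.2678 -0.5099 -0.5339] op 0.20970221313147072 61.35045289993286
eye [0.5597 0.0212 0.3137] ball pts 228 [0.5944 0.0452 0.3084]
ring in tool 1919 [ 0.0542  0.0014 -0.0064] [0.0384 0.0275 0.0094]
[ 0.0021 -0.0036  0.0313]
[ 0.0014 -0.0038  0.0465]
[-0.0109 -0.0001  0.0548]
[-0.0242  0.003   0.0623]
[-0.0322  0.003   0.063 ]
```

carry_out --deltas '[0.002, -0.003, 0.01, 0, 0, 0, 0.002, -0.0036, 0.031, 0, 0, 0, 0.002, -0.0037, 0.039, 0, 0, 0, 0.0015, -0.0038, 0.0465, 0, 0, 0, 0.0015, -0.0038, 0.0465, 0, 0, 0]'

```text
time: 50.82
eef_pos: [0.5944, 0.0489, 0.2513]
tcp_rot: [0.713, 0.19, 0.651, -0.177]
contact_force: [-0.6, 0.4, -1.1]
opening: 0.213
finger_force: 61.3
```

carry_out --deltas '[-0.006, 0.002, 0.004, 0, 0, 0, -0.0125, 0.0037, 0.008, 0, 0, 0, -0.019, 0.005, 0.012, 0, 0, 0, -0.0258, 0.0065, 0.0156, 0, 0, 0, -0.0258, 0.0065, 0.0156, 0, 0, 0]'

```text
time: 51.45
eef_pos: [0.6089, 0.0498, 0.2229]
tcp_rot: [0.714, 0.189, 0.651, -0.177]
contact_force: [-0.2, -0.2, -1.7]
opening: 0.206
finger_force: 61.4
```

```bash
python3 -c "
from ik import *
look('w12.png',eye=(.058,.0013,-.003),b=(.613,.0487,.286))"
```

```text
t 51.45 pos [0.6089 0.0498 0.2229] R
 [[ 0.0816  0.5001  0.8621]
 [ 0.0391 -0.866   0.4986]
 [ 0.9959 -0.007  -0.0902]] 
q [-0.4413  0.0411  2.3627  1.9835  1.1064 -0.8967] F [-0.2069 -0.1893 -1.6679] op 0.20606013019780434 61.36958956718445
eye [0.6117 0.0494 0.281 ] ball pts 814 [0.611  0.0462 0.2887]
ring in tool 2709 [ 0.0575  0.0045 -0.0001] [0.0449 0.0335 0.0398]
[ 0.0294 -0.0054 -0.0306]
[ 0.0287 -0.0055 -0.0154]
[ 0.0165 -0.0019 -0.0071]
[0.0031 0.0013 0.0005]
[-0.0049  0.0013  0.0012]
```

carry_out --deltas '[-0.003, 0, 0, 0, 0, 0, -0.0045, 0, 0, 0, 0, 0, -0.0045, 0, 0, 0, 0, 0]'

```text
time: 51.88
eef_pos: [0.6092, 0.0494, 0.2215]
tcp_rot: [0.712, 0.19, 0.653, -0.177]
contact_force: [0.3, -0.0, 5.3]
opening: 0.211
finger_force: 61.4
```

carry_out --deltas '[0, 0, 0, 0, 0, 0, 0, 0, 0, 0, 0, 0, 0, 0, 0, 0, 0, 0, 0, 0, -0.01, 0, 0, 0, 0, 0, -0.03, 0, 0, 0]' --grip 50

```text
time: 52.5
eef_pos: [0.582, 0.0347, 0.222]
tcp_rot: [0.713, 0.19, 0.651, -0.177]
contact_force: [-0.5, -0.1, -0.4]
opening: 0.499
finger_force: 0.0
```

carry_out --deltas '[0, 0, -0.03, 0, -0.1, 0, 0.01, 0.01, -0.045, 0, -0.2, 0, 0.02, 0.015, -0.06, 0, -0.35, 0, 0.02, 0.015, -0.06, 0, -0.35, 0]'

```text
time: 53.0
eef_pos: [0.541, -0.0089, 0.2514]
tcp_rot: [0.814, 0.219, 0.52, -0.138]
contact_force: [-1.2, 0.2, 0.4]
opening: 0.5
finger_force: 0.0
```

```bash
cat >> ik.py <<'E'
def hung(c):
    "black grip hanging at front hook"
    P=cloud(*c[1:]); hsv=cv2.cvtColor(c[0],cv2.COLOR_RGB2HSV); m=(hsv[...,2]<75)&(np.abs(P[...,0]-.613)<.04)&(np.abs(P[...,1]-.049)<.03)&(P[...,2]>.13)&(P[...,2]<.275); Q=P[m]
    print("hung",len(Q)); 
    if len(Q)>50: print(Q.mean(0),Q.min(0),Q.max(0),"axis",np.linalg.svd(Q-Q.mean(0),full_matrices=False)[2][0])
E
python3 - <<'E'
from ik import *
s=st(); c=cam("wrist"); hung(c); save("w13.png",c[0])
D2=frame([0,0,-1],[0,-1,0]); chain(([.5,-.06,.32],fr(30,45)))
E
```

```text
t 53.0 pos [ 0.541  -0.0089  0.2514] R
 [[ 0.3642  0.4994  0.7861]
 [ 0.2124 -0.8664  0.452 ]
 [ 0.9068  0.0024 -0.4216]] 
q [-0.618  -0.3033  2.4027  1.3639  1.0007 -0.3737] F [-1.2078  0.167   0.3893] op 0.5000895833246465 0.0
hung 1623
[0.6104 0.0447 0.2161] [0.6081 0.0368 0.1539] [0.619  0.0571 0.2689] axis [-0.0064 -0.0065 -1.    ]
[0.039, 0.025, -0.085, -0.001, -0.349, -0.002] rows 1.9
```

Palette hangs vertically. Next turn.

carry_out --deltas '[0.013, 0.008, -0.028, 0, -0.11, 0, 0.026, 0.016, -0.056, 0, -0.22, 0, 0.037, 0.024, -0.083, 0, -0.345, 0, 0.037, 0.024, -0.083, 0, -0.345, 0]' --grip 70

```text
time: 53.55
eef_pos: [0.5018, -0.0586, 0.3179]
tcp_rot: [0.892, 0.239, 0.371, -0.101]
contact_force: [1.0, -0.0, -0.0]
opening: 0.699
finger_force: 0.0
```

carry_out --deltas '[0.023, -0.006, -0.005, -0.041, -0.153, 0.1, 0.046, -0.013, -0.01, -0.082, -0.307, 0.2, 0.07, -0.019, -0.015, -0.124, -0.46, 0.3, 0.093, -0.026, -0.02, -0.165, -0.614, 0.397, 0.116, -0.032, -0.025, -0.206, -0.767, 0.496]'

```text
time: 54.18
eef_pos: [0.5402, 0.0033, 0.413]
tcp_rot: [1.0, 0.016, 0.018, -0.01]
contact_force: [0.2, -0.5, 0.7]
opening: 0.699
finger_force: 0.0
```

carry_out --deltas '[0.05, -0.015, 0, 0, 0, 0, 0.1, -0.03, 0, 0, 0, 0, 0.16, -0.049, 0, 0, 0, 0, 0.16, -0.049, 0, 0, 0, 0, 0.16, -0.049, 0, 0, 0, 0]'

```text
time: 54.8
eef_pos: [0.6984, 0.0557, 0.4196]
tcp_rot: [1.0, 0.017, 0.019, -0.01]
contact_force: [-0.9, -0.1, 0.2]
opening: 0.695
finger_force: 0.0
```

Run:
```python
from ik import *
s=st(); c=cam("wrist"); balls(c)
chain(([.7,.049,.322],frame([0,0,-1],[0,-1,0])))
```

```text
t 54.8 pos [0.6984 0.0557 0.4196] R
 [[ 0.9987  0.0336  0.0382]
 [ 0.0328 -0.9992  0.0207]
 [ 0.0388 -0.0194 -0.9991]] 
q [-0.0733  0.252   1.2839  0.0234  1.5691  1.4646] F [-0.886  -0.0883  0.1783] op 0.6954190107914772 0.0
balls [[ 0.8019  0.0497  0.31  ]
 [ 0.75    0.1365  0.3096]
 [ 0.7526 -0.0388  0.3095]
 [ 0.6486  0.135   0.3089]
 [ 0.651  -0.0407  0.3092]
 [ 0.5992  0.0466  0.3088]] from front ccw [-179.4568 -119.6769  120.9911  -59.2368   61.2925    1.2086]
centre ((0.7005044221878052, 0.04796803370118141), (0.2025238573551178, 0.20297440886497498))
[-0.002, 0.008, 0.1, -0.019, -0.042, 0.032] rows 1.6
```

Hook2 at −59.2°: turn 59.8° (1.045).

carry_out --deltas '[-0.001, 0.007, 0.05, -0.019, -0.042, 0.032, -0.002, 0.008, 0.1, -0.019, -0.042, 0.032, -0.002, 0.008, 0.1, -0.019, -0.042, 0.032]'

```text
time: 55.22
eef_pos: [0.6984, 0.0486, 0.319]
tcp_rot: [1.0, -0.001, -0.003, -0.0]
contact_force: [-0.3, 0.9, -0.2]
opening: 0.696
finger_force: 0.0
```

carry_out --deltas '[0, 0, 0, 0, 0, 0, 0, 0, 0, 0, 0, 0, 0, 0, 0, 0, 0, 0, 0, 0, 0, 0, 0, 0, 0, 0, 0, 0, 0, 0]' --grip 0 --grip_force 40

```text
time: 55.85
eef_pos: [0.7023, 0.0489, 0.329]
tcp_rot: [1.0, -0.0, 0.005, 0.001]
contact_force: [-3.0, 0.5, 6.5]
opening: 0.406
finger_force: 41.5
```

carry_out --deltas '[0, 0, 0, 0, 0, -0.06, 0, 0, 0, 0, 0, -0.16, 0, 0, 0, 0, 0, -0.27, 0, 0, 0, 0, 0, -0.38, 0, 0, 0, 0, 0, -0.5]'

```text
time: 56.48
eef_pos: [0.7019, 0.0503, 0.329]
tcp_rot: [0.969, 0.249, 0.004, 0.0]
contact_force: [-3.8, 3.9, 7.4]
opening: 0.403
finger_force: 41.5
```

carry_out --deltas '[0, 0, 0, 0, 0, -0.12, 0, 0, 0, 0, 0, -0.24, 0, 0, 0, 0, 0, -0.36, 0, 0, 0, 0, 0, -0.46, 0, 0, 0, 0, 0, -0.545]'

```text
time: 57.1
eef_pos: [0.7008, 0.0515, 0.329]
tcp_rot: [0.866, 0.5, 0.003, -0.0]
contact_force: [-6.3, 6.0, 8.0]
opening: 0.401
finger_force: 41.7
```

carry_out --deltas '[0, 0, 0, 0, 0, 0, 0, 0, 0, 0, 0, 0, 0, 0, 0, 0, 0, 0, 0, 0, -0.06, 0, 0, 0, 0, 0, -0.1, 0, 0, 0]' --grip 70

```text
time: 57.72
eef_pos: [0.7016, 0.0486, 0.4262]
tcp_rot: [0.867, 0.498, 0.002, 0.002]
contact_force: [-0.9, -0.8, 0.4]
opening: 0.702
finger_force: 0.0
```

Run:
```python
from ik import *
s=st(); c=cam("wrist"); balls(c)
t=cam("top"); grips(t)
chain(([.57,-.18,.43],fr(25,90)),([.55,-.32,.3],fr(10,90)),([.53,-.353,.17],fr(3.5,90)))
print([np.round(o,2).tolist() for o in ik(np.array([.53,-.353,.006]),fr(3.5,90),8)])
```

```text
t 57.73 pos [0.7016 0.0486 0.4262] R
 [[ 0.5034  0.864   0.0057]
 [ 0.864  -0.5034 -0.0015]
 [ 0.0016  0.0056 -1.    ]] 
q [-0.0745  0.2784  1.2402 -0.0011  1.6172  0.453 ] F [-0.883  -0.7921  0.4428] op 0.702059752989273 0.0
balls [[ 0.7492  0.1378  0.3102]
 [ 0.8018  0.0512  0.3097]
 [ 0.648   0.1354  0.3096]
 [ 0.7533 -0.0381  0.3093]
 [ 0.5992  0.0464  0.3089]
 [ 0.6518 -0.0402  0.3087]] from front ccw [-118.924  -178.612   -59.0448  121.5463    1.3201   61.5212]
centre ((0.700575590133667, 0.04865781590342522), (0.20261694490909576, 0.20298629999160767))
grip 110 rect 516 -354 size 102 17 mean [ 0.5142 -0.354   0.0137] yaw 3.5902292257191886 uv [321.2909 266.4909]
[-0.264, 0.0, 0.0, 0.013, -0.011, 0.607] rows 4.2
[-0.077, 0.118, 0.13, -0.0, -0.0, 0.262] rows 3.1
[-0.025, 0.029, 0.13, -0.0, 0.0, 0.113] rows 2.2
[[-0.75, 0.47, 1.79, -0.0, 0.88, 0.76]]
```

carry_out --deltas '[-0.053, 0, 0, 0.003, -0.002, 0.121, -0.106, 0, 0, 0.005, -0.004, 0.243, -0.158, 0, 0, 0.008, -0.007, 0.364, -0.211, 0, 0, 0.01, -0.009, 0.486, -0.264, 0, 0, 0.013, -0.011, 0.607]' --grip 60

```text
time: 58.45
eef_pos: [0.5674, -0.1808, 0.4227]
tcp_rot: [0.977, 0.215, -0.007, -0.002]
contact_force: [0.3, -0.5, 1.1]
opening: 0.603
finger_force: 0.0
```

carry_out --deltas '[-0.02, 0.03, 0.032, 0, 0, 0.065, -0.04, 0.06, 0.065, 0, 0, 0.13, -0.058, 0.089, 0.098, 0, 0, 0.197, -0.077, 0.118, 0.13, 0, 0, 0.262, -0.077, 0.118, 0.13, 0, 0, 0.262]'

```text
time: 59.08
eef_pos: [0.5448, -0.3197, 0.2884]
tcp_rot: [0.996, 0.086, -0.009, -0.004]
contact_force: [-0.1, 1.2, -0.9]
opening: 0.6
finger_force: 0.0
```

carry_out --deltas '[-0.008, 0.01, 0.043, 0, 0, 0.04, -0.017, 0.02, 0.087, 0, 0, 0.08, -0.025, 0.029, 0.13, 0, 0, 0.113, -0.025, 0.029, 0.13, 0, 0, 0.113, -0.025, 0.029, 0.13, 0, 0, 0.113]'

```text
time: 59.7
eef_pos: [0.5273, -0.3516, 0.1667]
tcp_rot: [0.999, 0.032, -0.005, 0.0]
contact_force: [0.3, 0.0, 1.1]
opening: 0.601
finger_force: 0.0
```

Run:
```python
from ik import *
s=st(); c=cam("wrist"); grips(c); chain(([.530,-.3525,.006],fr(3.7,90)))
```

```text
t 59.7 pos [ 0.5273 -0.3516  0.1667] R
 [[ 0.998   0.0631 -0.0097]
 [ 0.0631 -0.998  -0.0011]
 [-0.0098  0.0005 -1.    ]] 
q [-0.745   0.2588  1.7325 -0.0081  1.1567  0.766 ] F [0.2996 0.0253 1.0972] op 0.6014083969759849 0.0
grip 1416 rect 516 -352 size 106 19 mean [ 0.519  -0.3524  0.0125] yaw 3.570050567148326 uv [251.8821 182.0883]
[0.004, 0.0, 0.162, 0.002, 0.009, -0.001] rows 2.6
```

carry_out --deltas '[0.002, 0, 0.06, 0.002, 0.009, 0, 0.004, 0.001, 0.11, 0.002, 0.009, 0, 0.004, 0.001, 0.15, 0.002, 0.009, 0, 0.004, 0.001, 0.162, 0.002, 0.009, 0, 0.004, 0.001, 0.162, 0.002, 0.009, 0]'

```text
time: 60.38
eef_pos: [0.5291, -0.3526, 0.0037]
tcp_rot: [1.0, 0.031, -0.001, -0.001]
contact_force: [0.4, -0.1, 0.0]
opening: 0.599
finger_force: 0.0
```

carry_out --deltas '[0, 0, 0, 0, 0, 0, 0, 0, 0, 0, 0, 0, 0, 0, 0, 0, 0, 0, 0, 0, 0, 0, 0, 0, 0, 0, 0, 0, 0, 0]' --grip 0 --grip_force 60

```text
time: 61.0
eef_pos: [0.5296, -0.3535, 0.0051]
tcp_rot: [1.0, 0.031, 0.0, -0.0]
contact_force: [-0.8, 0.1, 6.6]
opening: 0.212
finger_force: 62.5
```

carry_out --deltas '[0, 0, -0.02, 0, 0, 0, 0, 0, -0.06, 0, 0, 0, 0, 0, -0.12, 0, 0, 0, 0, 0, -0.18, 0, 0, 0, 0, 0, -0.22, 0, 0, 0]'

```text
time: 61.62
eef_pos: [0.5293, -0.3533, 0.2273]
tcp_rot: [1.0, 0.031, 0.0, 0.0]
contact_force: [0.3, -1.3, -1.1]
opening: 0.21
finger_force: 61.6
```

Run:
```python
from ik import *
s=st(); 
pts=[([.53,-.22,.3],fr(8,75)),([.51,-.12,.31],fr(15,55)),([.52,-.05,.31],fr(30,28)),([.557,.022,.258],fr(30,5))]
chain(*pts)
```

```text
t 61.62 pos [ 0.5293 -0.3533  0.2273] R
 [[ 0.9981  0.0619  0.0003]
 [ 0.0619 -0.9981 -0.0002]
 [ 0.0003  0.0002 -1.    ]] 
q [-0.7478  0.2056  1.681   0.      1.2547  0.761 ] F [ 0.2778 -1.3126 -1.1064] op 0.20971239621631205 61.623380184173584
[0.009, -0.133, -0.073, 0.01, 0.261, -0.077] rows 2.4
[-0.003, -0.102, -0.011, 0.052, 0.349, -0.111] rows 2.0
[0.023, -0.065, 0.016, 0.198, 0.469, -0.175] rows 2.9
[-0.014, -0.044, 0.084, -0.0, 0.401, -0.0] rows 2.1
```

carry_out --deltas '[0.003, -0.044, -0.024, 0.003, 0.087, -0.026, 0.006, -0.089, -0.049, 0.007, 0.174, -0.051, 0.009, -0.133, -0.073, 0.01, 0.261, -0.077]'

```text
time: 62.0
eef_pos: [0.5293, -0.2182, 0.2976]
tcp_rot: [0.989, 0.069, 0.13, -0.011]
contact_force: [0.1, 0.5, -1.1]
opening: 0.21
finger_force: 61.6
```

carry_out --deltas '[-0.001, -0.034, -0.004, 0.017, 0.116, -0.037, -0.002, -0.068, -0.007, 0.035, 0.233, -0.074, -0.003, -0.102, -0.011, 0.052, 0.349, -0.111, -0.003, -0.102, -0.011, 0.052, 0.349, -0.111]'

```text
time: 62.5
eef_pos: [0.5079, -0.1176, 0.305]
tcp_rot: [0.946, 0.124, 0.296, -0.042]
contact_force: [-0.3, -1.4, -1.5]
opening: 0.214
finger_force: 61.7
```

carry_out --deltas '[0.006, -0.016, 0.004, 0.05, 0.117, -0.044, 0.012, -0.032, 0.008, 0.1, 0.235, -0.088, 0.017, -0.049, 0.012, 0.148, 0.352, -0.131, 0.023, -0.065, 0.016, 0.198, 0.469, -0.175, 0.023, -0.065, 0.016, 0.198, 0.469, -0.175]'

```text
time: 63.12
eef_pos: [0.5197, -0.0499, 0.3046]
tcp_rot: [0.83, 0.22, 0.495, -0.136]
contact_force: [0.8, -0.8, -0.2]
opening: 0.209
finger_force: 61.7
```

carry_out --deltas '[-0.004, -0.015, 0.028, 0, 0.133, 0, -0.009, -0.03, 0.056, 0, 0.267, 0, -0.014, -0.044, 0.084, 0, 0.401, 0, -0.014, -0.044, 0.084, 0, 0.401, 0, -0.014, -0.044, 0.084, 0, 0.401, 0]'

```text
time: 63.75
eef_pos: [0.5578, 0.0217, 0.2566]
tcp_rot: [0.713, 0.19, 0.652, -0.176]
contact_force: [0.3, 0.1, -1.1]
opening: 0.209
finger_force: 61.7
```

```bash
python3 -c "
from ik import *
look('w14.png',eye=(.058,.0013,-.003))"
```

```text
t 63.75 pos [0.5578 0.0217 0.2566] R
 [[ 0.0785  0.5003  0.8623]
 [ 0.0419 -0.8659  0.4985]
 [ 0.996  -0.003  -0.0889]] 
q [-0.5766 -0.1528  2.4589  1.8313  1.1656 -0.7648] F [ 0.2824  0.1319 -1.0578] op 0.20884108007868285 61.71278715133667
eye [0.5604 0.0215 0.3147] ball pts 223 [0.5943 0.0446 0.3086]
ring in tool 1850 [ 0.0538  0.0015 -0.0065] [0.0376 0.0278 0.0096]
[ 0.001  -0.0037  0.0306]
[ 0.0004 -0.0039  0.0458]
[-0.0119 -0.0002  0.0541]
[-0.0253  0.0029  0.0616]
[-0.0333  0.0029  0.0623]
```

carry_out --deltas '[0.001, -0.003, 0.01, 0, 0, 0, 0.0015, -0.0032, 0.03, 0, 0, 0, 0.0015, -0.0033, 0.038, 0, 0, 0, 0.001, -0.0033, 0.0458, 0, 0, 0, 0.001, -0.0033, 0.0458, 0, 0, 0]'

```text
time: 64.42
eef_pos: [0.5948, 0.0484, 0.2516]
tcp_rot: [0.713, 0.189, 0.652, -0.176]
contact_force: [0.7, 0.0, -1.1]
opening: 0.21
finger_force: 61.7
```

carry_out --deltas '[-0.006, 0.002, 0.004, 0, 0, 0, -0.0125, 0.0037, 0.008, 0, 0, 0, -0.019, 0.005, 0.012, 0, 0, 0, -0.0258, 0.0065, 0.0156, 0, 0, 0, -0.0258, 0.0065, 0.0156, 0, 0, 0]'

```text
time: 65.05
eef_pos: [0.6093, 0.0493, 0.2234]
tcp_rot: [0.714, 0.189, 0.651, -0.177]
contact_force: [-0.6, -0.0, -0.9]
opening: 0.212
finger_force: 61.7
```

```bash
python3 -c "
from ik import *
look('w15.png',eye=(.058,.0013,-.003),b=(.613,.0475,.286))"
```

```text
t 65.05 pos [0.6093 0.0493 0.2234] R
 [[ 0.0811  0.4993  0.8626]
 [ 0.039  -0.8664  0.4978]
 [ 0.9959 -0.0068 -0.0897]] 
q [-0.4417  0.0411  2.362   1.9839  1.1062 -0.8964] F [-0.6077 -0.0058 -0.8825] op 0.21178854412882014 61.74973011016846
eye [0.612  0.0489 0.2814] ball pts 815 [0.6114 0.0454 0.2886]
ring in tool 2628 [ 0.0575  0.0045 -0.0001] [0.0449 0.0336 0.0398]
[ 0.0289 -0.006  -0.0306]
[ 0.0283 -0.0062 -0.0154]
[ 0.016  -0.0025 -0.0071]
[0.0027 0.0007 0.0005]
[-0.0053  0.0007  0.0012]
```

View pics/w15.png

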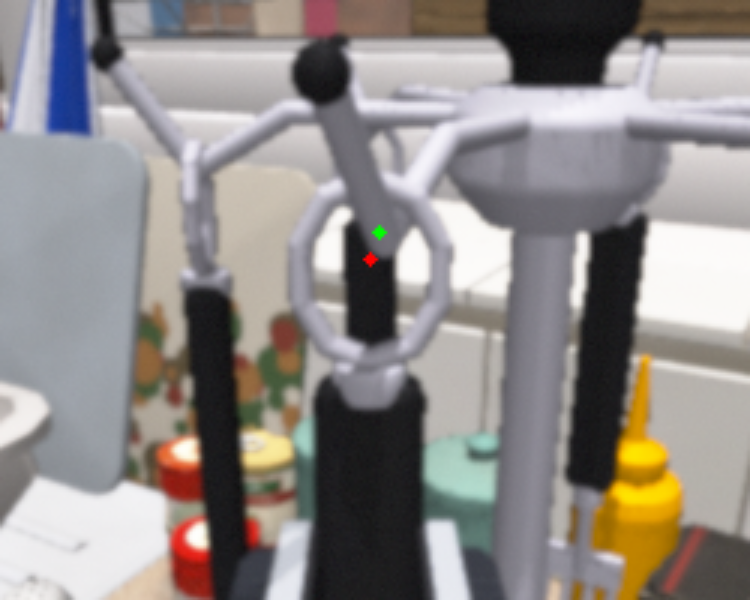

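carry_out --deltas '[-0.003, 0.001, 0, 0, 0, 0, -0.0045, 0.001, 0, 0, 0, 0, -0.0045, 0.001, 0, 0, 0, 0]'

```text
time: 65.47
eef_pos: [0.61, 0.0482, 0.222]
tcp_rot: [0.712, 0.19, 0.653, -0.176]
contact_force: [-0.3, 0.9, 5.6]
opening: 0.209
finger_force: 61.8
```

carry_out --deltas '[0, 0, 0, 0, 0, 0, 0, 0, 0, 0, 0, 0, 0, 0, 0, 0, 0, 0, 0, 0, -0.01, 0, 0, 0, 0, 0, -0.03, 0, 0, 0]' --grip 50

```text
time: 66.1
eef_pos: [0.5829, 0.0334, 0.2223]
tcp_rot: [0.713, 0.189, 0.651, -0.177]
contact_force: [-1.0, -0.1, -0.5]
opening: 0.501
finger_force: 0.0
```

carry_out --deltas '[0, 0, -0.03, 0, -0.1, 0, 0.01, 0.01, -0.045, 0, -0.2, 0, 0.02, 0.015, -0.06, 0, -0.35, 0, 0.02, 0.015, -0.06, 0, -0.35, 0]'

```text
time: 66.6
eef_pos: [0.5418, -0.0102, 0.2518]
tcp_rot: [0.814, 0.218, 0.52, -0.138]
contact_force: [-0.5, 0.7, 0.1]
opening: 0.501
finger_force: 0.0
```

Run:
```python
from ik import *
s=st(); c=cam("wrist"); hung(c); chain(([.5,-.1,.32],fr(30,45)))
```

```text
t 66.6 pos [ 0.5418 -0.0102  0.2518] R
 [[ 0.3639  0.4985  0.7868]
 [ 0.212  -0.8669  0.4512]
 [ 0.907   0.0026 -0.4211]] 
q [-0.6197 -0.3008  2.4004  1.3643  1.0012 -0.3746] F [-0.4564  0.6553  0.1365] op 0.5010156518915466 0.0
hung 1607
[0.6111 0.0445 0.2156] [0.6083 0.0361 0.1538] [0.6186 0.0564 0.2675] axis [ 0.0036  0.0127 -0.9999]
[0.03, 0.058, -0.103, -0.0, -0.35, -0.002] rows 2.0
```

carry_out --deltas '[0.01, 0.02, -0.035, 0, -0.12, 0, 0.02, 0.04, -0.07, 0, -0.24, 0, 0.03, 0.06, -0.103, 0, -0.35, 0, 0.03, 0.06, -0.103, 0, -0.35, 0]'

```text
time: 67.15
eef_pos: [0.5022, -0.1025, 0.3201]
tcp_rot: [0.893, 0.238, 0.369, -0.1]
contact_force: [-0.4, 0.3, -0.6]
opening: 0.5
finger_force: 0.0
```

carry_out --deltas '[0, 0.03, 0, 0, 0, 0, 0, 0.06, 0, 0, 0, 0, 0, 0.1, 0, 0, 0, 0, 0, 0.1, 0, 0, 0, 0, 0, 0.1, 0, 0, 0, 0]'

```text
time: 67.78
eef_pos: [0.5505, -0.1862, 0.3148]
tcp_rot: [0.893, 0.238, 0.367, -0.104]
contact_force: [1.0, 0.6, 0.1]
opening: 0.496
finger_force: 0.0
```

Run:
```python
from ik import *
s=st(); b=cam("top"); P=cloud(*b[1:])
Q=P[(P[...,0]<.6)&(P[...,0]>.45)&(P[...,1]>.15)&(P[...,1]<.3)&(P[...,2]>.225)&(P[...,2]<.25)]; print("bottle cap",len(Q),Q.mean(0))
hsv=cv2.cvtColor(b[0],cv2.COLOR_RGB2HSV); Q=P[(hsv[...,0]>50)&(hsv[...,0]<85)&(hsv[...,1]>100)&(P[...,0]<.65)&(P[...,2]>0.02)&(P[...,1]<.4)&(P[...,1]>.1)]; print(len(Q),Q.min(0),Q.max(0))
a=cam("scene"); save("fin.png",np.hstack([cv2.resize(a[0][100:250,190:340],(390,390)),cv2.resize(b[0][100:230,190:320],(390,390))]))
```

```text
t 67.78 pos [ 0.5505 -0.1862  0.3148] R
 [[ 0.6179  0.5009  0.606 ]
 [ 0.3489 -0.8655  0.3595]
 [ 0.7046 -0.0107 -0.7096]] 
q [-0.8138 -0.1514  2.0179  0.8261  1.208  -0.0449] F [0.9723 0.5965 0.0667] op 0.4956327147792806 0.0
bottle cap 81 [0.5109 0.2146 0.2371]
230 [0.4764 0.1782 0.1171] [0.5433 0.2409 0.2274]
```

View pics/fin.png

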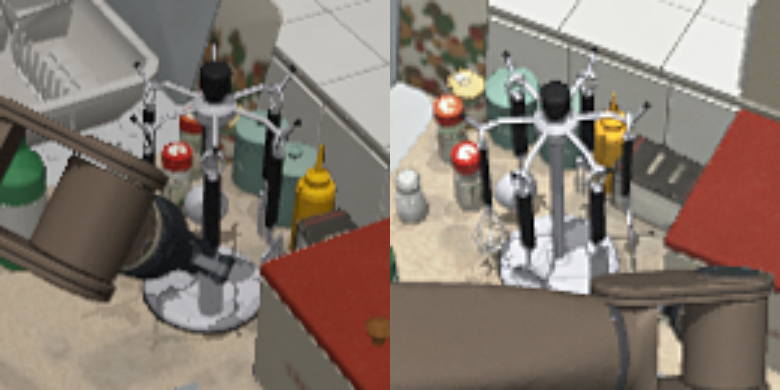

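carry_out --deltas '[0, 0, 0, 0, 0, 0, 0, 0, 0, 0, 0, 0, 0, 0, 0, 0, 0, 0, 0, 0, 0, 0, 0, 0, 0, 0, 0, 0, 0, 0]'

```text
time: 68.5
eef_pos: [0.5512, -0.1879, 0.3179]
tcp_rot: [0.893, 0.238, 0.368, -0.101]
contact_force: [-0.6, 0.2, 0.1]
opening: 0.501
finger_force: 0.0
```

carry_out --deltas '[0, 0, 0, 0, 0, 0, 0, 0, 0, 0, 0, 0, 0, 0, 0, 0, 0, 0, 0, 0, 0, 0, 0, 0, 0, 0, 0, 0, 0, 0]'

```text
time: 69.12
eef_pos: [0.5512, -0.1878, 0.3178]
tcp_rot: [0.893, 0.238, 0.368, -0.101]
contact_force: [-0.3, 0.5, -0.9]
opening: 0.498
finger_force: 0.0
```

```bash
python3 -c "
from plant import ctrl
print(ctrl.sign_off())"
```

```text
the job is handed in; nothing more can be done
None
```

The job is handed in at 69 s: the bottle stands upright about 16.5 cm left of the column, and the fork, turner, palette knife and spoon each hang on their own hook. The sign-off gave no verdict; one joint-3 reading went just past its limit (2.4837 rad against 2.48), and nothing reported a failure.

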